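# Ratchet check: sort the locking forceps and pack the tool tray

### The arm

A 6-joint arm with a two-finger parallel gripper is mounted at the origin on the work surface. World frame = base frame: x ahead of the robot, y to its left, z up, the work surface at z = 0. Lengths are in mm, angles in rad, forces in N, time in s.
With the tool pointing down it reaches from about 300 to 775 mm from the base axis. Payload 14.6 kg.
Tool frame: the origin (TCP) lies between the finger pads; the fingertips stand 8 mm ahead of it and the grasp point (between the pads) lies 11 mm behind it; y points along the fingers, x is the direction in which the jaws open and shut, and the axes are right-handed (so a half turn about y gives the same grasp; the last joint's range is limited). The gripper opens to 94 mm and grips with 3 to 60 N. Pads are 16 mm wide; open, the fingers measure 119 mm over their backs; the gripper's body (75 mm by 177 mm) begins 78 mm behind the grasp point.
Start: joints at [-1.409, 0.3, 1.521, -0, 1.321, -0.067], TCP at [124.738, -535.658, 186.646] pointing down, gripper open.
Joint ranges: [-3.03, 3.03], [-0.79, 2.21], [0.23, 2.52], [-1.04, 4.18], [0, 3.07], [-2.55, 2.55]. Speed limits (rad/s): [2.22, 2.22, 2.57, 3.14, 3.14, 3.14].

### API

Orientations are given as [roll, pitch, yaw] about the fixed x, y, z axes, in that order (R = Rz(yaw) Ry(pitch) Rx(roll)).
In Python, from cell import read_state, imaging, order gives the robot as it stands. The module is installed in compiled form; this text tells all that it offers.
- The arm moves only by the shell command python3 -m handwheel 'ROWS' [FORCE]. ROWS is JSON, a list that holds one entry, the list of rows, each a list of 7 numbers: the shift along the tool's x, y, z in mm, then the turn, a rotation vector about the tool's x, y, z in degrees, then the opening, from -1 (shut) to 1 (fully open), so that 0 is half open. A call has 1 to 5 rows; each row is the pose to reach, as a shift and turn from the pose measured when the call began, along the tool's axes at that moment; what a row does not reach only later rows make up. A row lasts 1/12 s, in which the tool goes at most 41.7 mm and 7.16 degrees, less where a joint would pass 70% of its speed; a pose out of reach is approached as far as the arm can. A call with a gripper value outside its range is refused whole. The fingers move at their own pace and stop on an object; FORCE is the grip in N (left out, the last holds). Time passes only in rows, so rows that repeat a pose let the fingers close. It gives the time, the measured TCP pose, the force and the opening at its end, in the units of the state.
- read_state(): the state, without advancing time (a new reading comes with each control period).
- imaging.camera(name): name is "scene" or "top" or "wrist"; returns (picture, depth): 420x560x3 uint8, red, green, blue; 420x560 float32, mm along the optical axis (not along the pixel's ray), 0 where there is no reading.
- imaging.get_calibration(name): a dict with "mtx" (3x3 intrinsics, pixels), "dist" ([k1, k2, p1, p2, k3] as OpenCV has them; the pictures are not rectified), "world_from_camera" (4x4, takes a point from camera to world coordinates); the wrist camera has in their place "hand_eye" (4x4, takes a point from camera to tool coordinates, whose origin is the TCP and whose axes are the tool frame's). Camera axes: x right, y down, z forward; pixel columns grow to the right and rows downward; lengths in mm; the calibration is good to about 2 mm. A picture is of the moment at which its call begins: read the wrist's pose just before it. get_calibration takes no time and is no camera call.
- order.sign_off(): hands the job in, once; it reports no verdict.
The state is a dict: "clock": time; "joints": joint angles; "qd": joint speeds; "effort": joint torques, N m; "eef_pos": TCP position; "eef_rot": TCP orientation; "wrist_force": force on the tool from outside, world axes, zero at the start; "moment": the same for the moment, N m; "finger_gap": finger opening in mm.
Only numpy, scipy, OpenCV 4.12 (cv2) and the standard library are available. Lean on these libraries where they do the work, as an engineer would, in place of code of your own. Each camera call takes 0.05 s, during which the arm holds its last target.

### The job

Pack the watchmaker's tool tray after the ratchet check. Forceps whose jaws are ratcheted shut go flat into the bay of the tool tray, any that have sprung open go flat into the plain repair tray, leaving every jaw as you found it; and the torch, now standing on its lens, is laid on its side in the tool tray's cradle. Lower things into place rather than dropping them, and leave the blower, case holder and loupe where they are.

Things in the scene. Friction and masses are not known exactly. Their poses are not given: they have to be found in the camera images.
- forceps_1: steel locking forceps lying flat, 152 mm long, 6 mm thick, 54 mm wide over the rings when shut, 67 g; shut or open: see its jaw joint. Origin under the pivot; x along the fixed arm to the jaw tips (60 mm ahead), finger rings end 94 mm behind, z up. At the pivot a solid block 22 mm long (x), 16 mm wide (y), 9 mm high is the place to grip, across its width
- jaw_1 (a joint): jaw of forceps_1: 0 to 0.03 rad = ratcheted shut (tips touching), 0.34 to 0.45 = open (tips 19 to 26 mm apart, rings spread). The moving arm (tip on the +y side, ring on -y) swings counterclockwise from above by this angle; the centre line turns by half. Stiff, 0.06 N m, stays where left; gripping the pivot block does not turn it
- tip_1 (a point): point on forceps_1, 58 mm ahead of the pivot on its x axis, 3 mm up: the tips when shut
- tail_1 (a point): point on forceps_1, 80 mm behind the pivot on its x axis, 3 mm up: level with the middle of the finger rings
- forceps_2: steel locking forceps lying flat, 152 mm long, 6 mm thick, 54 mm wide over the rings when shut, 67 g; shut or open: see its jaw joint. Origin under the pivot; x along the fixed arm to the jaw tips (60 mm ahead), finger rings end 94 mm behind, z up. At the pivot a solid block 22 mm long (x), 16 mm wide (y), 9 mm high is the place to grip, across its width
- jaw_2 (a joint): jaw of forceps_2: 0 to 0.03 rad = ratcheted shut (tips touching), 0.34 to 0.45 = open (tips 19 to 26 mm apart, rings spread). The moving arm (tip on the +y side, ring on -y) swings counterclockwise from above by this angle; the centre line turns by half. Stiff, 0.06 N m, stays where left; gripping the pivot block does not turn it
- tip_2 (a point): point on forceps_2, 58 mm ahead of the pivot on its x axis, 3 mm up: the tips when shut
- tail_2 (a point): point on forceps_2, 80 mm behind the pivot on its x axis, 3 mm up: level with the middle of the finger rings
- forceps_3: steel locking forceps lying flat, 152 mm long, 6 mm thick, 54 mm wide over the rings when shut, 67 g; shut or open: see its jaw joint. Origin under the pivot; x along the fixed arm to the jaw tips (60 mm ahead), finger rings end 94 mm behind, z up. At the pivot a solid block 22 mm long (x), 16 mm wide (y), 9 mm high is the place to grip, across its width
- jaw_3 (a joint): jaw of forceps_3: 0 to 0.03 rad = ratcheted shut (tips touching), 0.34 to 0.45 = open (tips 19 to 26 mm apart, rings spread). The moving arm (tip on the +y side, ring on -y) swings counterclockwise from above by this angle; the centre line turns by half. Stiff, 0.06 N m, stays where left; gripping the pivot block does not turn it
- tip_3 (a point): point on forceps_3, 58 mm ahead of the pivot on its x axis, 3 mm up: the tips when shut
- tail_3 (a point): point on forceps_3, 80 mm behind the pivot on its x axis, 3 mm up: level with the middle of the finger rings
- torch: inspection torch of plain aluminium, 130 mm long, standing upright on its wider lens end; origin at the centre of the lens face, z axis towards the tail. Head 34 mm diameter for the first 16 mm tapering to the 26 mm diameter body at 22 mm. About 120 g
- torch_grip (a point): point on the torch axis 106 mm from the lens, on the 26 mm barrel, a good place to grip, it stays outside the cradle
- torch_mid (a point): point on the torch axis 52 mm from the lens, the part that goes over the middle of the cradle
- tool_tray: grey plastic tool tray fixed to the bench, 214 mm (x) by 262 mm (y), walls 15 mm high and 4 mm thick, floor 3 mm thick; origin under its centre. A divider splits it into the forceps bay (the -y side) and a strip (the +y side) with the torch cradle
- tool_bay (a point): centre of the floor of the tool tray's forceps bay, axes as the tray's; bay inside 206 mm (x) by 159 mm (y), 12 mm deep
- cradle (a point): where the lying torch's axis passes the cradle's middle, 38 mm above the bench; axes as the tray's, the torch lies along x, lens to either end. Two black V saddles, 8 mm thick (x), stand 20 mm either side of it; 90 degree V, 48 mm wide at its top, 44 mm above the bench. The 26 mm body rests in both, the wide head outside them
- repair_tray: grey plastic repair tray fixed to the bench, plain, no cradle, 214 mm (x) by 167 mm (y), walls 15 mm high and 4 mm thick, floor 3 mm; origin under its centre
- repair_bay (a point): centre of the repair tray's floor, axes as the tray's; inside 206 mm (x) by 159 mm (y), 12 mm deep
- blower: black rubber dust blower lying on the far side, 50 mm thick, 127 mm long; leave alone
- holder: white plastic cup-shaped watch-case holder, 54 mm diameter, 24 mm high; leave alone
- loupe: black eye loupe, 38 mm diameter, 32 mm high; leave alone
Mind the look-alikes: they are no part of the job. Leave any blue or yellow look-alike of the forceps_2 alone.

How it is judged:
By the outcome, as a careful person would: the job done as asked, in the order asked, and still so for the second after the job is handed in, with the robot touching nothing.
It also fails if it takes over 72 s, if anything falls off the work surface, if the arm or the gripper's body presses on something with over 40 N, if the wrist force passes 120 N, or if a joint passes its speed limit or range.

## Working session

There is one attempt and no reset: what is moved stays moved. The work goes in short steps, Python scripts to look and compute and a shell command to move; the robot and the scene stay as the last step left them, time stands still between calls to the robot, and variables do not carry over. Pictures are saved under pics/ and viewed, and the job is handed in when it is done.

```bash
mkdir -p pics; ls; python3 - <<'E'
from cell import read_state, imaging, order
import cv2, numpy as np
print(read_state())
for n in ("scene","top"):
    p,d=imaging.camera(n); cv2.imwrite(f"pics/{n}0.png",p[:,:,::-1]); np.savez(f"{n}0.npz",p=p,d=d)
    print(n,imaging.get_calibration(n))
print(imaging.get_calibration("wrist"))
E
```

```text
pics
{'clock': 0.0, 'joints': array([-1.40858974e+00,  3.00488943e-01,  1.52159381e+00, -2.27161486e-06,
        1.32068481e+00, -6.66038797e-02]), 'qd': array([-7.89958376e-04,  1.59708360e-03, -6.13699605e-06, -3.62661260e-05,
        9.14017817e-04,  3.96551342e-04]), 'effort': array([-1.50225183e-03, -5.31809664e+01, -3.52739096e+01,  7.07448344e-02,
        2.45594530e-02, -6.55714962e-05]), 'eef_pos': array([ 124.69856105, -535.38292584,  186.07117046]), 'eef_rot': array([-1.57072033e+00,  1.17244604e-03, -1.34198525e+00]), 'wrist_force': array([ 0.52299416, -1.0167752 , -1.11015808]), 'moment': array([ 0.00058427, -0.01297668, -0.00146493]), 'finger_gap': 93.75589686538235}
scene {'mtx': array([[544.13786149,   0.        , 284.72257902],
       [  0.        , 544.13786149, 208.11077853],
       [  0.        ,   0.        ,   1.        ]]), 'dist': array([-0.00878751,  0.        ,  0.        ,  0.        ,  0.        ]), 'world_from_camera': array([[ 3.19181437e-02,  7.62407635e-01, -6.46309392e-01,
         1.29162000e+03],
       [ 9.99477386e-01, -2.10359836e-02,  2.45446972
[... 709 characters left out ...]
08396608e+03],
       [ 0.00000000e+00,  0.00000000e+00,  0.00000000e+00,
         1.00000000e+00]])}
{'mtx': array([[377.17944406,   0.        , 278.54335732],
       [  0.        , 377.17944406, 217.85806959],
       [  0.        ,   0.        ,   1.        ]]), 'dist': array([-0.06446236,  0.        ,  0.        ,  0.        ,  0.        ]), 'hand_eye': array([[ 9.99999360e-01, -1.01248446e-03,  5.05191771e-04,
        -6.93322506e-02],
       [-7.61452127e-04, -2.71898090e-01,  9.62325750e-01,
        -1.98350088e+02],
       [-8.36979186e-04, -9.62325519e-01, -2.71898687e-01,
         7.85399871e+01],
       [ 0.00000000e+00,  0.00000000e+00,  0.00000000e+00,
         1.00000000e+00]])}
```

View pics/top0.png

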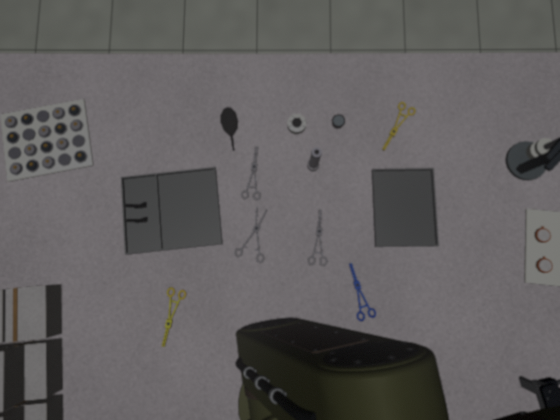

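View pics/scene0.png

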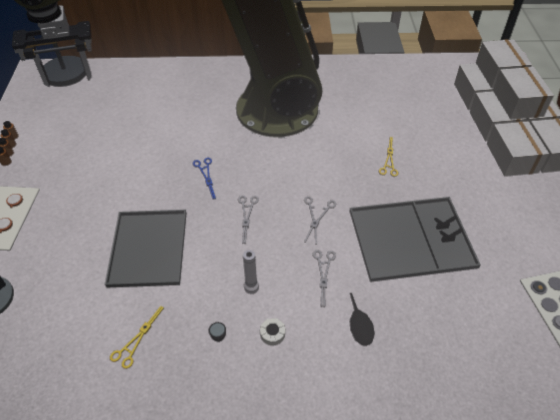

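The top view shows three steel forceps, at (253,172), (256,233) and (319,237). The second looks open. The torch is at (314,158), the tool tray at (172,210) and the repair tray at (404,207). I can also see yellow forceps at (397,127) and (172,318) and blue ones at (361,290), which are look-alikes to leave alone. I'll enlarge this next.

```bash
cat > h.py <<'E'
import numpy as np, cv2
from scipy.spatial.transform import Rotation as R
from cell import read_state, imaging, order
def cal(n,st=None):
    c=imaging.get_calibration(n)
    if n=="wrist":
        T=np.eye(4);T[:3,:3]=R.from_euler('xyz',st['eef_rot']).as_matrix();T[:3,3]=st['eef_pos']
        W=T@c['hand_eye']
    else: W=c['world_from_camera']
    return c['mtx'],c['dist'],W
def rays(n,px,st=None):
    K,D,W=cal(n,st); px=np.asarray(px,float).reshape(-1,1,2)
    u=cv2.undistortPoints(px,K,D)[:,0]; d=np.c_[u,np.ones(len(u))]
    return W, d
def onplane(n,px,z,st=None):
    W,d=rays(n,px,st); dw=d@W[:3,:3].T; s=(z-W[2,3])/dw[:,2]
    return W[:3,3]+dw*s[:,None]
def dep(n,px,dm,st=None):
    W,d=rays(n,px,st); px=np.asarray(px).reshape(-1,2).astype(int)
    z=dm[px[:,1],px[:,0]]
    return (d*z[:,None])@W[:3,:3].T+W[:3,3]
def cloud(n,dm,st=None):
    v,u=np.mgrid[0:420,0:560]
    W,d=rays(n,np.c_[u.ravel(),v.ravel()],st)
    P=(d*dm.ravel()[:,None])@W[:3,:3].T+W[:3,3]
    P[dm.ravel()==0]=np.nan
    return P.reshape(420,560,3)
def proj(n,P,st=None):
    K,D,W=cal(n,st); M=np.linalg.inv(W)
    return cv2.projectPoints(np.asarray(P,float).reshape(-1,1,3),cv2.Rodrigues(M[:3,:3])[0],M[:3,3],K,D)[0][:,0]
E
python3 - <<'E'
from h import *
a=np.load("top0.npz"); b=np.load("scene0.npz")
c=a['p'][140:270,225:345]; c=cv2.resize(c,None,fx=6,fy=4.6,interpolation=cv2.INTER_CUBIC)
c=cv2.resize(a['p'][140:270,225:345],None,fx=4.6,fy=4.6,interpolation=cv2.INTER_CUBIC)
cv2.imwrite("pics/topc.png",cv2.convertScaleAbs(c[:,:,::-1],alpha=1.8))
c=cv2.resize(b['p'][185:315,225:350],None,fx=4.6,fy=4.6,interpolation=cv2.INTER_CUBIC)
cv2.imwrite("pics/scenec.png",c[:,:,::-1])
P=cloud("top",a['d']); print(P[300,480],P[270,200]) 
Q=cloud("scene",b['d']); print(Q[180,280],Q[320,300])
E
```

```text
[ 259.85756634 -513.31434687   -1.1782628 ] [335.15397167 233.47606689  -1.50744465]
[294.29288619   2.3616504   -1.56661014] [714.59499023  34.7396852    1.07473413]
```

View pics/topc.png

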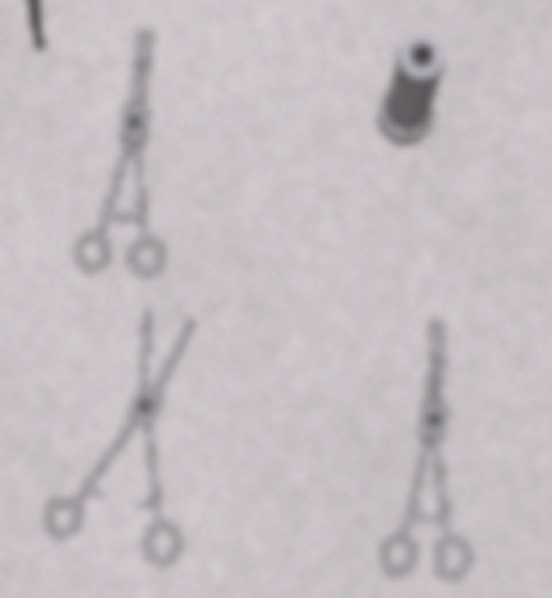

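View pics/scenec.png

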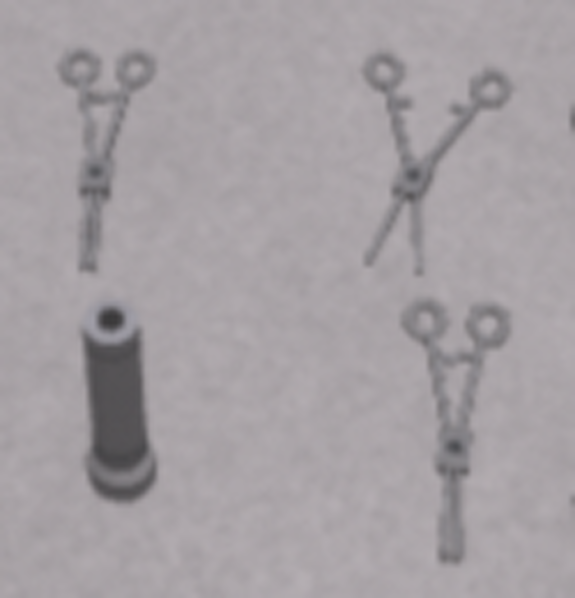

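A (253,172) and C (319,237) are steel with touching tips and paired rings, so both are shut. B (256,233) is open. The torch is at (314,158). Next I'll work out world positions.

```bash
python3 - <<'E'
from h import *
np.set_printoptions(precision=1,suppress=True)
def tc(x,y): return (225+x/4.6-.4,140+y/4.6-.4)
def sc(x,y): return (225+x/4.6-.4,185+y/4.6-.4)
for nm,t,s in [("A piv",(134,122),(455,448)),("A tip",(145,33),(452,560)),("A r1",(93,252),(488,327)),("A r2",(147,256),(426,320)),
 ("B piv",(145,403),(412,180)),("B tipL",(148,315),(418,271)),("B tipR",(190,325),(370,263)),("B rL",(63,517),(490,90)),("B rR",(162,543),(383,72)),
 ("C piv",(434,418),(96,178)),("C tip",(436,322),(90,268)),("C rL",(398,553),(135,70)),("C rR",(453,557),(80,69))]:
    print(nm,onplane("top",[tc(*t)],5)[0],onplane("scene",[sc(*s)],5)[0])
print("torch top",onplane("top",[tc(422,55)],130),onplane("scene",[sc(111,320)],130))
# tray corners
print("tool",onplane("top",[(122,178),(216,168),(222,243),(126,253)],15))
print("tool s",onplane("scene",[(350,207),(463,198),(478,266),(370,277)],15))
print("repair",onplane("top",[(372,169),(434,169),(438,245),(376,246)],15))
print("repair s",onplane("scene",[(119,211),(186,210),(184,283),(107,285)],15))
E
```

```text
A piv [622.6  91.2   5. ] [621.7  92.9   5. ]
A tip [678.4  85.2   5. ] [684.6  86.6   5. ]
A r1 [542.3 114.8   5. ] [549.1 115.6   5. ]
A r2 [539.9  82.4   5. ] [543.8  84.    5. ]
B piv [451.3  82.5   5. ] [451.4  83.    5. ]
B tipL [504.1  81.3   5. ] [512.4  82.    5. ]
B tipR [498.1  56.2   5. ] [506.5  57.2   5. ]
B rL [383.7 129.9   5. ] [388.7 130.6   5. ]
B rR [368.7  71.5   5. ] [373.8  71.9   5. ]
C piv [442.8 -88.7   5. ] [445.3 -87.2   5. ]
C tip [500.3 -90.5   5. ] [505.6 -89.5   5. ]
C rL [363.4 -66.8   5. ] [368.5 -66.6   5. ]
C rR [361.2 -98.9   5. ] [366.9 -97.3   5. ]
torch top [[626.5 -73.  130. ]] [[628.5 -71.5 130. ]]
tool [[585.6 453.5  15. ]
 [614.4 194.8  15. ]
 [407.2 173.1  15. ]
 [379.7 430.3  15. ]]
tool s [[408.  176.   15. ]
 [385.7 469.2  15. ]
 [595.  452.9  15. ]
 [617.8 198.6  15. ]]
repair [[ 612.  -235.2   15. ]
 [ 612.1 -404.5   15. ]
 [ 403.9 -404.5   15. ]
 [ 400.6 -239.7   15. ]]
repair s [[ 405.1 -403.3   15. ]
 [ 406.5 -236.1   15. ]
 [ 621.7 -222.4   15. ]
 [ 622.2 -394.6   15. ]]
```

```bash
cat > g.py <<'E'
from h import *
import sys
# usage: g.py x y z yaw_deg [tilt_deg] : required shift/turn from here. tilt: pitch tool about tool x (+ = tool points towards +toolz side)
np.set_printoptions(precision=2,suppress=True)
s=read_state(); M=R.from_euler('xyz',s['eef_rot'])
a=[float(v) for v in sys.argv[1:]]
T=R.from_euler('z',a[3],degrees=True)*R.from_euler('x',-90+(a[4] if len(a)>4 else 0),degrees=True)
d=np.array(a[:3])-s['eef_pos']
print("t",round(s['clock'],2),"pos",s['eef_pos'],"rpy",np.degrees(s['eef_rot']),"j",s['joints'],"gap",s['finger_gap'],"F",s['wrist_force'])
print("SHIFT",M.inv().apply(d),"TURN",np.degrees((M.inv()*T).as_rotvec()))
E
python3 g.py 430 -88 180 -90
```

```text
t 0.1 pos [ 124.73 -535.41  186.14] rpy [-89.99   0.06 -76.89] j [-1.41  0.3   1.52  0.    1.32 -0.07] gap 93.79370731704566 F [-0.15 -0.58  0.03]
SHIFT [-366.5     6.57  398.8 ] TURN [ 0.   13.11 -0.06]
```

```bash
r='x'; python3 -m handwheel '[[[-366,6,399,0,13,0,0],[-366,6,399,0,13,0,0],[-366,6,399,0,13,0,0],[-366,6,399,0,13,0,0],[-366,6,399,0,13,0,0]]]' 20; python3 g.py 430 -88 180 -90
```

```text
clock: 0.52
eef_pos: [242.7, -361.8, 184.0]
eef_rot: [-1.571, 0.001, -1.569]
wrist_force: [1.0, -0.7, -0.2]
finger_gap: 64.3
t 0.52 pos [ 242.74 -361.76  184.01] rpy [-90.02   0.08 -89.92] j [-1.06  0.05  1.83  0.    1.27  0.51] gap 64.28173096876105 F [ 1.01 -0.68 -0.21]
SHIFT [-273.5     4.33  187.63] TURN [ 0.02  0.08 -0.08]
```

```bash
python3 -m handwheel '[[[-273,4,188,0,0,0,0],[-273,4,188,0,0,0,0],[-273,4,188,0,0,0,0],[-273,4,188,0,0,0,0],[-273,4,188,0,0,0,0]]]'; python3 g.py 430 -88 180 -90
```

```text
clock: 0.93
eef_pos: [360.4, -189.7, 181.8]
eef_rot: [-1.571, 0.001, -1.57]
wrist_force: [1.0, -0.8, 0.9]
finger_gap: 47.0
t 0.93 pos [ 360.4  -189.72  181.85] rpy [-90.01   0.07 -89.94] j [-0.58 -0.02  1.9   0.    1.27  0.99] gap 46.9827005573361 F [ 1.04 -0.75  0.87]
SHIFT [-101.64    1.97   69.71] TURN [ 0.01  0.06 -0.07]
```

```bash
python3 -m handwheel '[[[-136,0,90,0,0,0,0],[-136,0,90,0,0,0,0],[-136,0,90,0,0,0,0],[-136,0,90,0,0,0,0],[-136,0,90,0,0,0,0]]]'; python3 g.py 430 -88 180 -90
```

```text
clock: 1.35
eef_pos: [452.3, -48.9, 181.7]
eef_rot: [-1.571, 0.002, -1.565]
wrist_force: [-0.7, -1.1, 0.4]
finger_gap: 46.8
t 1.35 pos [452.32 -48.85 181.7 ] rpy [-90.01   0.12 -89.65] j [-0.19  0.09  1.78  0.    1.27  1.37] gap 46.75518598841514 F [-0.74 -1.06  0.44]
SHIFT [ 39.02   1.62 -22.56] TURN [ 0.01  0.35 -0.12]
```

```bash
cat > snap.py <<'E'
from h import *
import sys
s=read_state(); p,d=imaging.camera("wrist"); n=sys.argv[1]
np.savez(n+".npz",p=p,d=d,pos=s['eef_pos'],rot=s['eef_rot']); cv2.imwrite(f"pics/{n}.png",p[:,:,::-1])
E
python3 snap.py w1
```

```text
(no output)
```

View pics/w1.png

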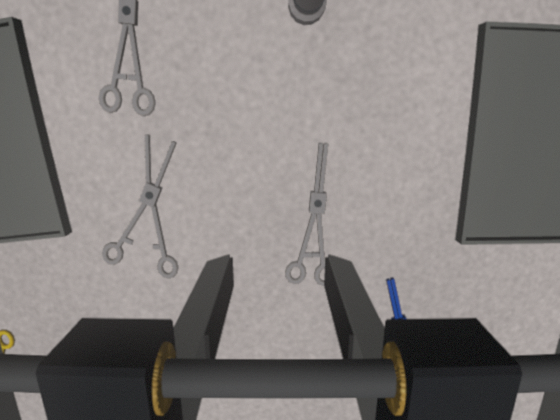

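This wrist view shows C with its pivot at (317,203) and closed tips at (323,145). B's pivot is at (150,195) with tips apart at (148,136) and (174,143). A's pivot is at (127,12). All three are steel grey and the blue look-alike is at (395,300), so A and C are shut and B is open.

```bash
cat > bl.py <<'E'
from h import *
import sys
# crop+enlarge: file x0 x1 y0 y1 f
n=sys.argv[1]; x0,x1,y0,y1=map(int,sys.argv[2:6]); f=float(sys.argv[6])
p=np.load(n+".npz")['p'][y0:y1,x0:x1]; c=cv2.resize(p,None,fx=f,fy=f,interpolation=cv2.INTER_CUBIC)
cv2.imwrite(f"pics/{sys.argv[7]}.png",cv2.convertScaleAbs(c[:,:,::-1],alpha=1.4))
E
python3 bl.py w1 260 370 130 300 3.5 w1c; python3 bl.py w1 95 195 125 285 3.6 w1b
python3 - <<'E'
from h import *
np.set_printoptions(precision=1,suppress=True)
a=np.load("w1.npz"); st=dict(eef_pos=a['pos'],eef_rot=a['rot'])
for nm,px,z in [("Cpiv",(317,203),9),("Ctip",(323,145),6),("CrL",(295,272),6),("Bpiv",(150,195),9),("BtR",(174,143),6),("BtL",(148,136),6),("BrL",(114,253),6),("BrR",(168,267),6),("Apiv",(127,12),9),("Ar1",(111,99),6),("Ar2",(144,102),6)]:
    print(nm,onplane("wrist",[px],z,st)[0])
E
```

```text
Cpiv [441.9 -87.7   9. ]
Ctip [499.7 -92.1   6. ]
CrL [364.8 -66.9   6. ]
Bpiv [449.4  81.5   9. ]
BtR [501.1  54.3   6. ]
BtL [508.   79.7   6. ]
BrL [385.  127.6   6. ]
BrR [369.5  70.    6. ]
Apiv [620.2  90.2   9. ]
Ar1 [543.4 113.3   6. ]
Ar2 [540.3  81.1   6. ]
```

View pics/w1c.png

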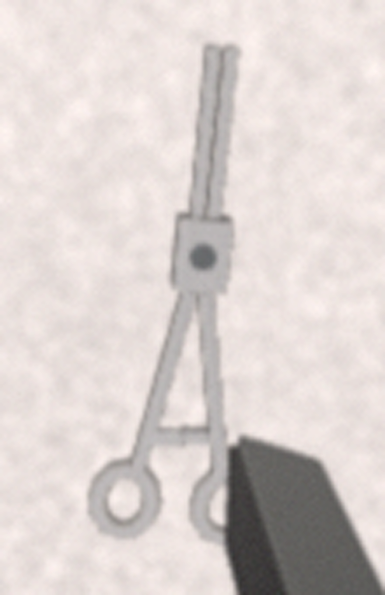

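View pics/w1b.png

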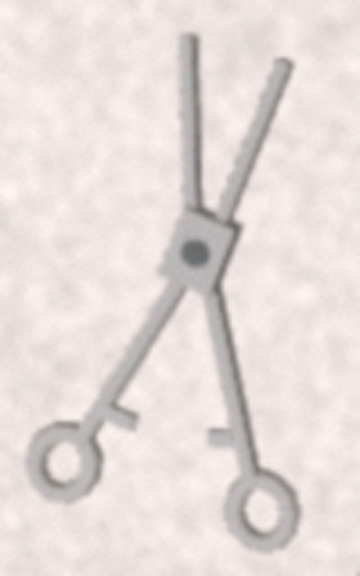

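C is shut with its yaw at about -4°. B is open, with its fixed arm at about -25° and the jaw at about 0.39 rad. C goes first.

```bash
python3 g.py 442.5 -88 40 -94
```

```text
t 1.4 pos [451.04 -51.08 181.54] rpy [-90.06   0.09 -89.67] j [-0.19  0.09  1.78  0.    1.27  1.37] gap 47.13585364880103 F [-0.53 -0.74  0.91]
SHIFT [ 37.1  141.49  -8.61] TURN [ 0.06  4.33 -0.09]
```

```bash
python3 -m handwheel '[[[37,60,-9,0,4.3,0,0],[37,100,-9,0,4.3,0,0],[37,141,-9,0,4.3,0,0],[37,141,-9,0,4.3,0,0],[37,141,-9,0,4.3,0,0]]]'; python3 g.py 442.5 -88 10.5 -94
```

```text
clock: 1.82
eef_pos: [438.8, -88.3, 36.3]
eef_rot: [-1.58, 0.003, -1.642]
wrist_force: [-0.8, 0.3, 0.0]
finger_gap: 46.7
t 1.82 pos [438.76 -88.29  36.31] rpy [-90.51   0.18 -94.06] j [-0.28  0.28  1.94  0.    0.93  1.36] gap 46.73146652747639 F [-0.84  0.26  0.01]
SHIFT [-0.47 25.77  3.94] TURN [ 0.51 -0.06 -0.18]
```

```bash
python3 -m handwheel '[[[0,15,4,0.5,0,0,0],[0,25.8,4,0.5,0,0,0],[0,25.8,4,0.5,0,0,0],[0,25.8,4,0.5,0,0,0]]]'; python3 g.py 442.5 -88 10.5 -94; python3 snap.py w2;python3 bl.py w2 150 410 120 330 2.8 w2c
```

```text
clock: 2.15
eef_pos: [442.9, -88.9, 11.7]
eef_rot: [-1.57, 0.003, -1.642]
wrist_force: [-0.3, -0.5, 0.0]
finger_gap: 46.9
t 2.15 pos [442.85 -88.95  11.71] rpy [-89.98   0.17 -94.09] j [-0.28  0.33  1.95  0.    0.86  1.36] gap 46.86827342762205 F [-0.33 -0.5   0.04]
SHIFT [-0.92  1.21 -0.42] TURN [-0.02 -0.09 -0.17]
```

View pics/w2c.png

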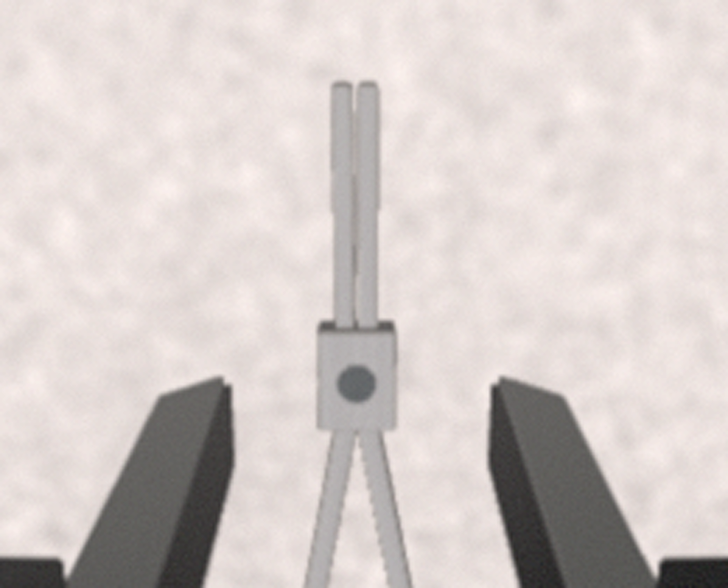

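```bash
python3 - <<'E'
from h import *
np.set_printoptions(precision=1,suppress=True)
a=np.load("w2.npz"); st=dict(eef_pos=a['pos'],eef_rot=a['rot'])
f=lambda x,y:(150+x/2.8-.3,120+y/2.8-.3)
print(onplane("wrist",[f(225,380),f(500,380)],3.7,st),onplane("wrist",[f(356,384),f(356,332),f(356,430)],9,st))
T=np.array(a['pos']);print(T, proj("wrist",[T+[8,0,-8],T+[-8,0,-8]],st))
E
```

```text
[[ 442.3  -60.6    3.7]
 [ 438.2 -118.     3.7]] [[441.6 -88.1   9. ]
 [452.7 -88.9   9. ]
 [431.4 -87.4   9. ]]
[442.9 -88.9  11.7] [[277.2 238.4]
 [279.1 264. ]]
```

```bash
python3 - <<'E'
from h import *
np.set_printoptions(precision=1,suppress=True)
a=np.load("w2.npz"); st=dict(eef_pos=a['pos'],eef_rot=a['rot'])
C=cloud("wrist",a['d'],st)
for u in (215,222,226,229,231,234,324,328,330,334):
  print(u,[ (v,C[v,u].round(0)) for v in (254,257,260,266,275)])
E
```

```text
215 [(254, array([443., -52.,   2.])), (257, array([441., -51.,   0.])), (260, array([454., -59.,  39.])), (266, array([454., -60.,  47.])), (275, array([454., -62.,  57.]))]
222 [(254, array([442., -55.,  -1.])), (257, array([454., -62.,  35.])), (260, array([454., -62.,  39.])), (266, array([453., -63.,  46.])), (275, array([453., -65.,  56.]))]
226 [(254, array([442., -58.,  -0.])), (257, array([454., -64.,  35.])), (260, array([453., -64.,  39.])), (266, array([452., -65.,  44.])), (275, array([452., -66.,  54.]))]
229 [(254, array([453., -65.,  30.])), (257, array([452., -65.,  32.])), (260, array([452., -65.,  35.])), (266, array([452., -66.,  42.])), (275, array([448., -66.,  45.]))]
231 [(254, array([441., -61.,  -1.])), (257, array([452., -66.,  32.])), (260, array([452., -66.,  36.])), (266, array([449., -66.,  36.])), (275, array([445., -66.,  38.]))]
234 [(254, array([442., -62.,  -0.])), (257, array([440., -62.,   0.])), (260, array([438., -62.,   0.])), (266, array([434., -62.,   0.])), (275, array([428., -61.,   1.]))]
324 [(254, array([ 437., -116.,   -1.])), (257, array([ 436., -116.,    0.])), (260, array([ 434., -116.,   -0.])), (266, array([ 431., -116.,    1.])), (275, array([ 424., -116.,   -1.]))]
328 [(254, array([ 450., -115.,   31.])), (257, array([ 449., -115.,   32.])), (260, array([ 448., -114.,   34.])), (266, array([ 449., -113.,   43.])), (275, array([ 445., -113.,   46.]))]
330 [(254, array([ 450., -116.,   31.])), (257, array([ 450., -115.,   35.])), (260, array([ 450., -115.,   39.])), (266, array([ 449., -114.,   43.])), (275, array([ 448., -113.,   51.]))]
334 [(254, array([ 438., -122.,    1.])), (257, array([ 450., -117.,   36.])), (260, array([ 450., -117.,   38.])), (266, array([ 450., -116.,   47.])), (275, array([ 449., -115.,   54.]))]
```

The depth reading puts the visible fingertips at z≈30 rather than 4. I'll narrow the jaws to 23 mm, which still clears the block, and look again.

```bash
python3 -m handwheel '[[[-1,1,0,0,0,0,-0.5],[-1,1,0,0,0,0,-0.5],[-1,1,0,0,0,0,-0.5],[-1,1,0,0,0,0,-0.5]]]'; python3 snap.py w3;python3 bl.py w3 150 410 120 330 2.8 w3c
python3 - <<'E'
from h import *
np.set_printoptions(precision=1,suppress=True)
a=np.load("w3.npz"); st=dict(eef_pos=a['pos'],eef_rot=a['rot'])
C=cloud("wrist",a['d'],st)
m=(C[...,2]>6)&(np.abs(C[...,0]-440)<60)&(np.abs(C[...,1]+88)<50)
for z0 in range(6,60,4):
  k=m&(C[...,2]>=z0)&(C[...,2]<z0+4); print(z0,k.sum(), C[k][:,:2].min(0) if k.any() else '',C[k][:,:2].max(0) if k.any() else '')
E
```

```text
clock: 2.53
eef_pos: [443.4, -88.0, 11.4]
eef_rot: [-1.569, 0.003, -1.642]
wrist_force: [0.3, -0.0, 0.2]
finger_gap: 24.7
6 2309 [380.  -97.3] [499.8 -70.8]
10 102 [432.  -96.4] [453.7 -80.2]
14 0  
18 0  
22 0  
26 0  
30 113 [ 433.4 -108. ] [453.8 -70.1]
34 111 [ 434.4 -110.3] [454.3 -66.1]
38 218 [ 435.3 -113.2] [454.3 -64.4]
42 193 [ 433.9 -113.2] [454.2 -64.6]
46 229 [ 433.9 -113.4] [454.3 -64.2]
50 240 [ 434.8 -113.5] [454.3 -64.2]
54 242 [ 433.7 -113.6] [454.1 -64.5]
58 290 [ 435.5 -113.5] [454.3 -64.4]
```

View pics/w3c.png

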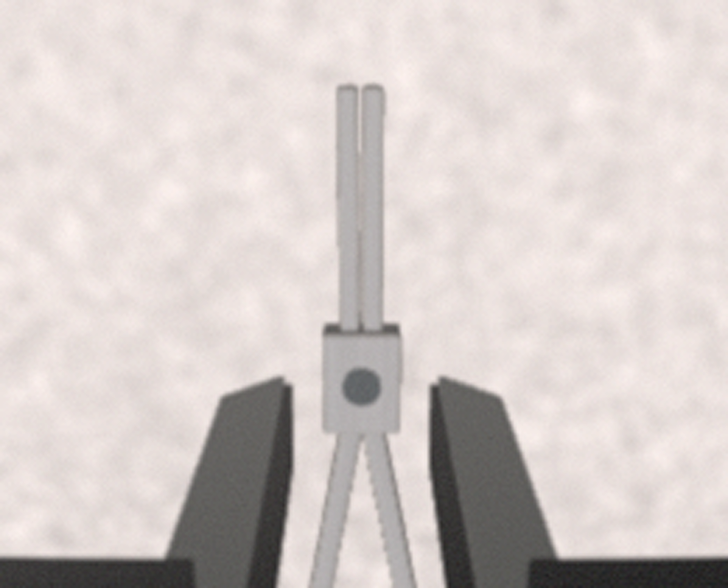

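```bash
python3 - <<'E'
from h import *
np.set_printoptions(precision=1,suppress=True)
p,d=imaging.camera("scene"); np.savez("s3.npz",p=p,d=d)
print(proj("scene",[[442,-88,4],[442,-88,30]]))
c=cv2.resize(p[130:280,170:330],None,fx=4,fy=4,interpolation=cv2.INTER_CUBIC); cv2.imwrite("pics/s3.png",cv2.convertScaleAbs(c[:,:,::-1],alpha=1.5))
E
```

```text
[[245.2 222.5]
 [244.7 215.9]]
```

View pics/s3.png

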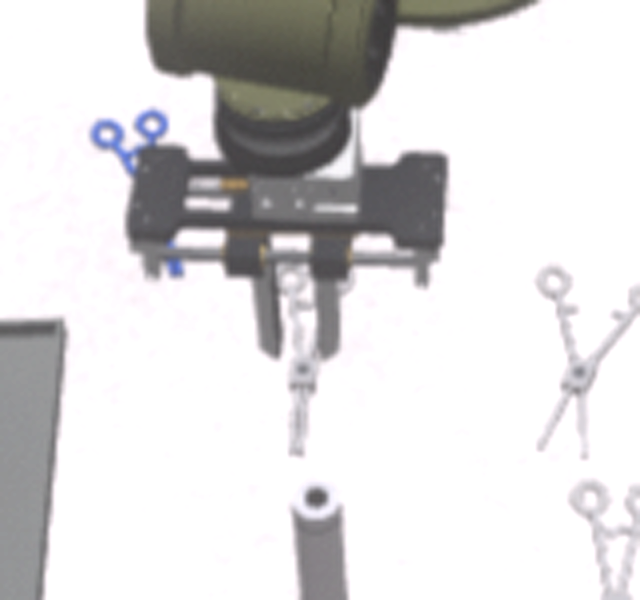

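The scene camera agrees: the fingertips are about 19 mm above the reported TCP. I'll descend in guarded steps.

```bash
python3 -m handwheel '[[[0,10,0,0,0,0,-0.4],[0,17,0,0,0,0,-0.4],[0,20,0,0,0,0,-0.4],[0,20,0,0,0,0,-0.4]]]'; cat > tip.py <<'E'
from h import *
import sys
np.set_printoptions(precision=1,suppress=True)
a=np.load(sys.argv[1]+".npz"); st=dict(eef_pos=a['pos'],eef_rot=a['rot'])
C=cloud("wrist",a['d'],st); T=np.eye(4);Rm=R.from_euler('xyz',a['rot'])
L=Rm.inv().apply((C-a['pos']).reshape(-1,3)).reshape(C.shape)
# fingers: |x|<60, z up to 15
f=(np.abs(L[...,0])<75)&(np.abs(L[...,2])<20)&(C[...,2]>2)&(L[...,1]<-12)
for y in range(-60,-10,4):
  k=f&(L[...,1]>=y)&(L[...,1]<y+4)
  if k.any(): print(y,k.sum(),L[k].min(0),L[k].max(0))
E
python3 snap.py w4; python3 tip.py w4;python3 bl.py w4 150 410 120 330 2.8 w4c
```

```text
clock: 2.97
eef_pos: [442.6, -87.7, -10.0]
eef_rot: [-1.571, 0.003, -1.642]
wrist_force: [0.9, -0.3, -0.3]
finger_gap: 28.7
-60 337 [-26.2 -60.   -8.9] [ 26.7 -56.    9.5]
-56 319 [-26.  -56.   -8.8] [ 26.6 -52.    9.4]
-52 281 [-26.3 -52.   -7.9] [ 26.5 -48.    9.7]
-48 290 [-26.  -48.   -8.9] [ 26.4 -44.    9.6]
-44 236 [-26.1 -44.   -8.4] [ 26.5 -40.    9.6]
-40 239 [-25.8 -40.   -9.1] [ 26.3 -36.    9.6]
-36 227 [-25.7 -36.   -8.8] [ 26.1 -32.    9.6]
-32 187 [-25.6 -32.   -8.2] [ 26.2 -28.    9.6]
-28 179 [-24.8 -28.   -8.1] [ 25.3 -24.    9.6]
-24 240 [-21.  -24.  -10.6] [ 21.4 -20.   10.3]
-20 1438 [-16.8 -20.  -19.9] [ 18.2 -16.   19.9]
-16 286 [-56.7 -16.  -20. ] [ 73.3 -12.   20. ]
```

View pics/w4c.png

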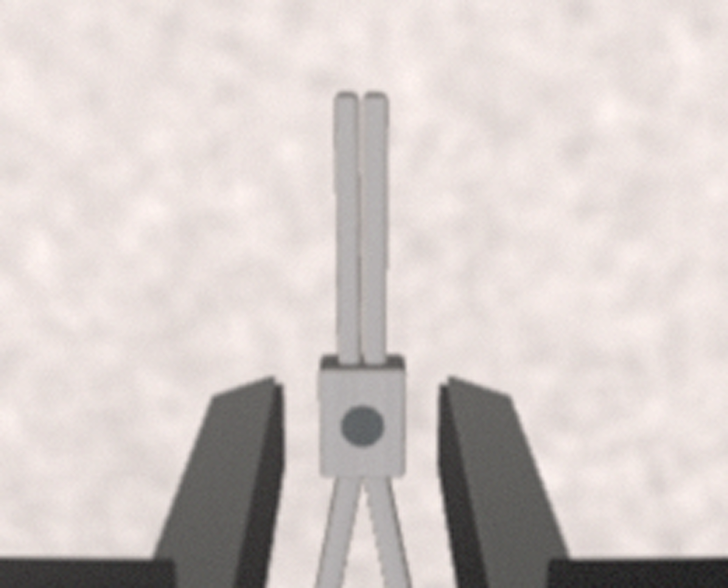

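```bash
python3 -m handwheel '[[[0,4,0,0,0,0,-0.4],[0,6,0,0,0,0,-0.4],[0,6,0,0,0,0,-0.4]]]'
```

```text
clock: 3.27
eef_pos: [442.8, -87.7, -15.9]
eef_rot: [-1.571, 0.003, -1.642]
wrist_force: [-0.7, -0.2, -0.9]
finger_gap: 28.1
```

```bash
python3 -m handwheel '[[[0,0,0,0,0,0,-0.9],[0,0,0,0,0,0,-0.9],[0,0,0,0,0,0,-0.9],[0,0,0,0,0,0,-0.9],[0,0,0,0,0,0,-0.9]]]' 25
```

```text
clock: 3.68
eef_pos: [442.8, -87.7, -15.8]
eef_rot: [-1.571, 0.003, -1.642]
wrist_force: [-0.1, -0.4, -0.9]
finger_gap: 15.6
```

```bash
python3 -m handwheel '[[[0,-20,0,0,0,0,-0.9],[0,-60,0,0,0,0,-0.9],[0,-100,0,0,0,0,-0.9],[0,-130,0,0,0,0,-0.9],[0,-130,0,0,0,0,-0.9]]]'; python3 g.py 500 265 130 -84
```

```text
clock: 4.1
eef_pos: [445.3, -88.8, 119.9]
eef_rot: [-1.562, 0.001, -1.642]
wrist_force: [0.8, -0.8, -0.1]
finger_gap: 15.4
t 4.1 pos [445.3  -88.8  119.87] rpy [-89.5    0.07 -94.07] j [-0.28  0.15  1.87  0.    1.11  1.36] gap 15.440708593139677 F [ 0.76 -0.81 -0.07]
SHIFT [-356.8    -9.47   29.52] TURN [ -0.5  -10.07  -0.02]
```

```bash
python3 -m handwheel '[[[-357,-9,30,-0.5,-10,0,-0.9],[-357,-9,30,-0.5,-10,0,-0.9],[-357,-9,30,-0.5,-10,0,-0.9],[-357,-9,30,-0.5,-10,0,-0.9],[-357,-9,30,-0.5,-10,0,-0.9]]]'; python3 g.py 500 265 130 -84
```

```text
clock: 4.52
eef_pos: [476.0, 119.3, 122.6]
eef_rot: [-1.571, 0.0, -1.468]
wrist_force: [1.0, -0.8, -0.5]
finger_gap: 15.9
t 4.52 pos [476.01 119.3  122.62] rpy [-90.02   0.02 -84.09] j [0.17 0.23 1.76 0.   1.15 1.64] gap 15.925499709303379 F [ 1.   -0.76 -0.55]
SHIFT [-142.45   -7.34   38.87] TURN [ 0.02 -0.09 -0.02]
```

```bash
python3 -m handwheel '[[[-142,-7,39,0,0,0,-0.9],[-142,-7,39,0,0,0,-0.9],[-142,-7,39,0,0,0,-0.9],[-142,-7,39,0,0,0,-0.9],[-142,-7,39,0,0,0,-0.9]]]'; python3 snap.py w5
```

```text
clock: 4.93
eef_pos: [499.9, 268.6, 128.7]
eef_rot: [-1.572, 0.001, -1.464]
wrist_force: [-0.2, -0.5, -0.5]
finger_gap: 15.6
```

View pics/w5.png

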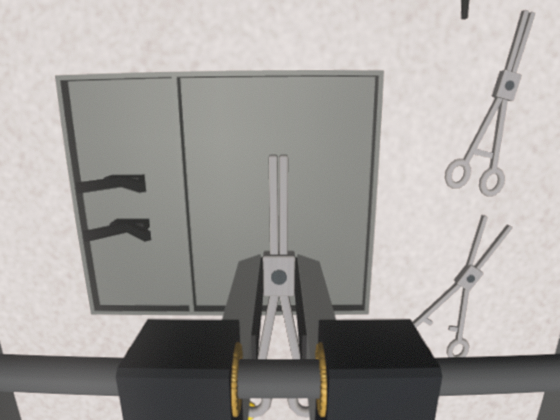

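The held forceps hang level. The tray's outer corners are at (57,77), (383,71), (369,314) and (93,314), the divider top runs from (178,77) to (194,311), and the saddles are at (112,183) and (118,231).

```bash
python3 - <<'E'
from h import *
np.set_printoptions(precision=1,suppress=True)
a=np.load("w5.npz"); st=dict(eef_pos=a['pos'],eef_rot=a['rot'])
c=onplane("wrist",[(57,77),(383,71),(369,314),(93,314)],15,st); print(c,c.mean(0))
e=c[:-1]-c[1:]; print(np.degrees(np.arctan2(c[1]-c[2],1)[1]))
print("x dirs",[np.degrees(np.arctan2(*(v[1::-1]))) for v in (c[1]-c[2],c[0]-c[3])],[np.degrees(np.arctan2(*(v[1::-1])))-90 for v in (c[0]-c[1],c[3]-c[2])])
print("lens",[np.linalg.norm(c[i]-c[(i+1)%4]) for i in range(4)])
print("div",onplane("wrist",[(178,77),(194,311)],15,st))
C=cloud("wrist",a['d'],st)
m=(C[...,2]>22)&(C[...,2]<48)&(C[...,1]>370); m[:,230:]=False; m[260:]=False
print(m.sum(),C[m].min(0),C[m].max(0))
r=R.from_euler('z',-6,degrees=True); L=r.apply(C[m]-[*c.mean(0)[:2],0])
for lo,hi in((-60,0),(0,60)):
  k=L[(L[:,0]>lo)&(L[:,0]<hi)]; print(np.percentile(k,[1,50,99],axis=0))
E
```

```text
[[588.1 456.5  15. ]
 [618.1 198.6  15. ]
 [406.3 173.5  15. ]
 [377.4 432.2  15. ]] [497.5 315.2  15. ]
87.72171151700054
x dirs [np.float64(6.7699941154365675), np.float64(6.563082010583824)] [np.float64(6.626876305857834), np.float64(6.37157394668283)]
lens [np.float64(259.6010908567083), np.float64(213.22116698491178), np.float64(260.3723877661071), np.float64(212.0604524189529)]
div [[596.5 358.4  15. ]
 [392.2 336.2  15. ]]
1434 [461.6 370.2  22. ] [515.3 431.2  45.4]
[[-24.1  58.   22.2]
 [-18.9  92.6  34.8]
 [-15.4 111.7  44. ]]
[[ 15.8  57.7  22.4]
 [ 20.3  93.   35. ]
 [ 24.  112.7  44.2]]
```

```bash
python3 g.py 515.5 307 20 -83.5
```

```text
t 4.98 pos [499.67 266.34 128.44] rpy [-90.09   0.   -83.92] j [0.42 0.39 1.54 0.   1.21 1.89] gap 15.451673125329505 F [-0.18 -0.77 -1.57]
SHIFT [-38.75 108.41  20.21] TURN [ 0.09 -0.42 -0.  ]
```

```bash
python3 -m handwheel '[[[-39,40,20,0,-0.4,0,-0.9],[-39,75,20,0,-0.4,0,-0.9],[-39,108,20,0,-0.4,0,-0.9],[-39,108,20,0,-0.4,0,-0.9]]]'; python3 g.py 515.5 307 -10 -83.5
```

```text
clock: 5.32
eef_pos: [511.2, 304.6, 12.1]
eef_rot: [-1.584, -0.005, -1.458]
wrist_force: [-0.2, -1.7, -2.1]
finger_gap: 15.5
t 5.32 pos [511.18 304.61  12.13] rpy [-90.77  -0.26 -83.52] j [0.48 0.6  1.53 0.   1.03 1.93] gap 15.509104026971183 F [-0.17 -1.69 -2.05]
SHIFT [-1.99 22.06  4.85] TURN [ 0.77 -0.03  0.26]
```

```bash
python3 -m handwheel '[[[-2,10,5,0.8,0,0.2,-0.9],[-2,18,5,0.8,0,0.2,-0.9],[-2,22,5,0.8,0,0.2,-0.9],[-2,22,5,0.8,0,0.2,-0.9],[-2,22,5,0.8,0,0.2,-0.9]]]'; python3 g.py 515.5 307 -12.5 -83.5
```

```text
clock: 5.73
eef_pos: [516.2, 306.9, -8.5]
eef_rot: [-1.569, -0.001, -1.458]
wrist_force: [0.2, -0.2, -0.5]
finger_gap: 15.7
t 5.73 pos [516.22 306.89  -8.5 ] rpy [-89.89  -0.03 -83.55] j [ 0.48  0.63  1.53 -0.    0.98  1.94] gap 15.746578962028117 F [ 0.15 -0.18 -0.48]
SHIFT [-0.19  4.   -0.71] TURN [-0.11 -0.05  0.03]
```

```bash
python3 -m handwheel '[[[0,2,0,0,0,0,-0.9],[0,3.5,0,0,0,0,-0.9],[0,4.2,0,0,0,0,-0.9],[0,4.2,0,0,0,0,-0.9]]]'; python3 g.py 515.5 307 -12.5 -83.5
```

```text
clock: 6.07
eef_pos: [516.3, 306.9, -12.6]
eef_rot: [-1.569, -0.001, -1.458]
wrist_force: [1.4, 0.6, -0.9]
finger_gap: 15.6
t 6.07 pos [516.27 306.89 -12.55] rpy [-89.88  -0.03 -83.55] j [ 0.48  0.64  1.53 -0.    0.97  1.94] gap 15.605648953531635 F [ 1.37  0.59 -0.87]
SHIFT [-0.2  -0.05 -0.75] TURN [-0.12 -0.05  0.03]
```

```bash
python3 -m handwheel '[[[0,0.7,0,0,0,0,-0.9],[0,0.7,0,0,0,0,-0.9]]]'; python3 -m handwheel '[[[0,0,0,0,0,0,-0.6],[0,0,0,0,0,0,-0.55],[0,0,0,0,0,0,-0.5],[0,0,0,0,0,0,-0.45]]]'; python3 -m handwheel '[[[0,-20,0,0,0,0,-0.45],[0,-60,0,0,0,0,-0.45],[0,-100,0,0,0,0,-0.45],[0,-140,0,0,0,0,-0.4],[0,-140,0,0,0,0,-0.4]]]'; python3 snap.py w6; python3 g.py 600 90 130 -96
```

```text
clock: 6.23
eef_pos: [516.3, 306.9, -12.8]
eef_rot: [-1.569, -0.001, -1.458]
wrist_force: [-1.8, -0.8, 5.1]
finger_gap: 15.8
clock: 6.57
eef_pos: [516.3, 307.0, -12.9]
eef_rot: [-1.569, -0.001, -1.458]
wrist_force: [-0.0, 0.1, -0.1]
finger_gap: 25.5
clock: 6.98
eef_pos: [518.8, 308.4, 135.5]
eef_rot: [-1.558, 0.004, -1.458]
wrist_force: [0.7, 0.0, 1.6]
finger_gap: 28.0
t 7.03 pos [517.71 307.88 131.49] rpy [-89.47   0.12 -83.54] j [ 0.48  0.46  1.44 -0.    1.24  1.93] gap 28.197437513230753 F [-0.11 -0.92 -0.3 ]
SHIFT [225.76   1.54  57.25] TURN [-0.51 12.46 -0.18]
```

View pics/w6.png

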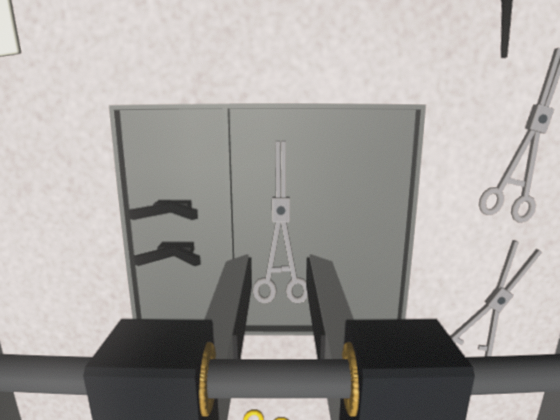

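Forceps C lies flat and shut in the bay, with its pivot at (281,210). Next is A, which is steel and shut, with its pivot at (541,118).

```bash
python3 - <<'E'
from h import *
np.set_printoptions(precision=1,suppress=True)
for n,ps in (("w5",[(509,86),(528,14),(457,173),(492,181)]),("w6",[(541,118),(557,54),(491,201),(524,209)])):
    a=np.load(n+".npz"); st=dict(eef_pos=a['pos'],eef_rot=a['rot'])
    p=onplane("wrist",ps[:1],9,st)[0]; q=onplane("wrist",ps[1:],6,st); m=(q[1]+q[2])/2
    print(p,q,np.degrees(np.arctan2(*(q[0]-p)[1::-1])),np.degrees(np.arctan2(*(p-m)[1::-1])))
E
python3 -m handwheel '[[[226,0,57,-0.5,12,0,-0.4],[226,0,57,-0.5,12,0,-0.4],[226,0,57,-0.5,12,0,-0.4],[226,0,57,-0.5,12,0,-0.4],[226,0,57,-0.5,12,0,-0.4]]]';python3 g.py 620 91 60 -95.5
```

```text
[620.8  90.6   9. ] [[678.2  85.9   6. ]
 [544.4 117.3   6. ]
 [541.1  84.    6. ]] -4.714510018009516 -7.306029724624103
[621.7  91.9   9. ] [[675.8  89.1   6. ]
 [544.  117.    6. ]
 [540.3  83.5   6. ]] -2.9722550817622824 -5.988428260957099
clock: 7.45
eef_pos: [590.9, 110.7, 129.9]
eef_rot: [-1.572, 0.003, -1.667]
wrist_force: [0.8, 0.8, -0.2]
finger_gap: 28.0
t 7.45 pos [590.87 110.68 129.94] rpy [-90.09   0.16 -95.53] j [0.12 0.46 1.43 0.   1.25 1.79] gap 27.96995435078327 F [ 0.77  0.81 -0.16]
SHIFT [16.98 69.84 31.01] TURN [ 0.09 -0.03 -0.16]
```

```bash
python3 -m handwheel '[[[17,20,31,0,0,0,-0.4],[17,45,31,0,0,0,-0.4],[17,70,31,0,0,0,-0.4],[17,70,31,0,0,0,-0.4],[17,70,31,0,0,0,-0.4]]]'; python3 snap.py w7; python3 bl.py w7 150 410 120 330 2.8 w7c
```

```text
clock: 7.87
eef_pos: [619.0, 90.9, 58.4]
eef_rot: [-1.576, 0.002, -1.667]
wrist_force: [-1.1, 0.2, 1.3]
finger_gap: 27.9
```

View pics/w7c.png

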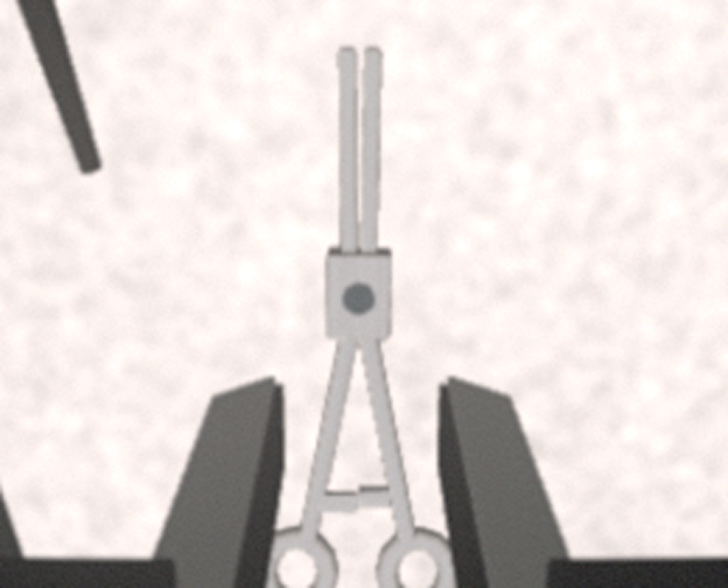

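```bash
python3 - <<'E'
from h import *
np.set_printoptions(precision=1,suppress=True)
a=np.load("w7.npz"); st=dict(eef_pos=a['pos'],eef_rot=a['rot'])
f=lambda x,y:(150+x/2.8-.3,120+y/2.8-.3)
print(onplane("wrist",[f(358,298),f(358,255),f(358,340)],9,st),onplane("wrist",[f(360,50)],6,st))
E
python3 g.py 621 91 -12 -95.5
```

```text
[[621.6  91.2   9. ]
 [632.4  90.1   9. ]
 [610.7  92.3   9. ]] [[680.8  84.9   6. ]]
t 7.92 pos [620.01  91.24  60.22] rpy [-90.1    0.16 -95.51] j [0.09 0.59 1.41 0.   1.14 1.75] gap 27.97507277372513 F [0.62 0.48 1.54]
SHIFT [ 0.34 72.22  1.14] TURN [ 0.1  -0.01 -0.16]
```

```bash
python3 -m handwheel '[[[0,25,1.5,0,0,0,-0.4],[0,48,1.5,0,0,0,-0.4],[0,62,1.5,0,0,0,-0.4],[0,66,1.5,0,0,0,-0.4],[0,66,1.5,0,0,0,-0.4]]]'; python3 g.py 621.5 91 -15.7 -95.5
```

```text
clock: 8.33
eef_pos: [621.4, 91.5, -5.6]
eef_rot: [-1.573, 0.003, -1.667]
wrist_force: [-0.8, -0.2, -0.0]
finger_gap: 28.6
t 8.33 pos [621.36  91.52  -5.57] rpy [-90.13   0.16 -95.49] j [0.09 0.68 1.44 0.   1.03 1.75] gap 28.64656910021232 F [-0.78 -0.23 -0.03]
SHIFT [ 0.53 10.13  0.21] TURN [ 0.13  0.01 -0.16]
```

```bash
python3 -m handwheel '[[[0.3,5,0,0,0,0,-0.4],[0.3,9,0,0,0,0,-0.4],[0.3,10,0,0,0,0,-0.4],[0.3,10,0,0,0,0,-0.4]]]'; python3 -m handwheel '[[[0,0,0,0,0,0,-0.9],[0,0,0,0,0,0,-0.9],[0,0,0,0,0,0,-0.9],[0,0,0,0,0,0,-0.9]]]' 25;  python3 g.py 621.5 91 -15.7 -95.5
```

```text
clock: 8.67
eef_pos: [621.4, 91.3, -15.4]
eef_rot: [-1.573, 0.003, -1.667]
wrist_force: [0.8, 0.2, -0.1]
finger_gap: 27.9
clock: 9.0
eef_pos: [621.7, 91.3, -15.0]
eef_rot: [-1.572, 0.003, -1.667]
wrist_force: [0.1, 0.2, 2.1]
finger_gap: 15.6
t 9.0 pos [621.65  91.27 -14.96] rpy [-90.08   0.16 -95.48] j [0.09 0.69 1.44 0.   1.01 1.75] gap 15.57193364681814 F [0.06 0.2  2.15]
SHIFT [ 0.29  0.74 -0.12] TURN [ 0.08  0.02 -0.16]
```

```bash
python3 -m handwheel '[[[0,-20,0,0,0,0,-0.9],[0,-50,0,0,0,0,-0.9],[0,-75,0,0,0,0,-0.9],[0,-75,0,0,0,0,-0.9]]]'; python3 g.py 524 232.5 60 -83.4
```

```text
clock: 9.33
eef_pos: [624.1, 91.3, 65.4]
eef_rot: [-1.565, 0.004, -1.666]
wrist_force: [0.5, 0.4, -0.1]
finger_gap: 15.6
t 9.33 pos [624.09  91.26  65.41] rpy [-89.65   0.24 -95.48] j [0.09 0.59 1.4  0.   1.15 1.75] gap 15.59894110085919 F [ 0.5   0.39 -0.12]
SHIFT [-131.01    5.27 -113.16] TURN [ -0.37 -12.08  -0.2 ]
```

```bash
python3 -m handwheel '[[[-131,5,-113,-0.4,-12,0,-0.9],[-131,5,-113,-0.4,-12,0,-0.9],[-131,5,-113,-0.4,-12,0,-0.9],[-131,5,-113,-0.4,-12,0,-0.9],[-131,5,-113,-0.4,-12,0,-0.9]]]'; python3 g.py 524 232.5 0 -83.4
```

```text
clock: 9.75
eef_pos: [520.7, 236.7, 59.9]
eef_rot: [-1.572, 0.004, -1.453]
wrist_force: [-0.7, 0.0, -0.6]
finger_gap: 15.4
t 9.75 pos [520.67 236.72  59.9 ] rpy [-90.08   0.24 -83.25] j [0.36 0.48 1.58 0.   1.08 1.81] gap 15.429611890732748 F [-0.7   0.04 -0.56]
SHIFT [ 4.83 59.88  2.9 ] TURN [ 0.08  0.15 -0.24]
```

```bash
python3 -m handwheel '[[[4.5,0,3,0,0,0,-0.9],[4.5,25,3,0,0,0,-0.9],[4.5,50,3,0,0,0,-0.9],[4.5,58,3,0,0,0,-0.9],[4.5,58,3,0,0,0,-0.9]]]'; python3 g.py 524 232.5 -11 -83.4; python3 snap.py w8
```

```text
clock: 10.17
eef_pos: [523.4, 231.4, -0.3]
eef_rot: [-1.576, 0.003, -1.454]
wrist_force: [-0.7, 0.0, -1.0]
finger_gap: 15.6
t 10.17 pos [523.37 231.39  -0.35] rpy [-90.32   0.17 -83.31] j [0.35 0.57 1.61 0.01 0.97 1.8 ] gap 15.566255715010104 F [-0.66  0.03 -0.96]
SHIFT [-0.99 10.65  0.81] TURN [ 0.32  0.09 -0.17]
```

View pics/w8.png

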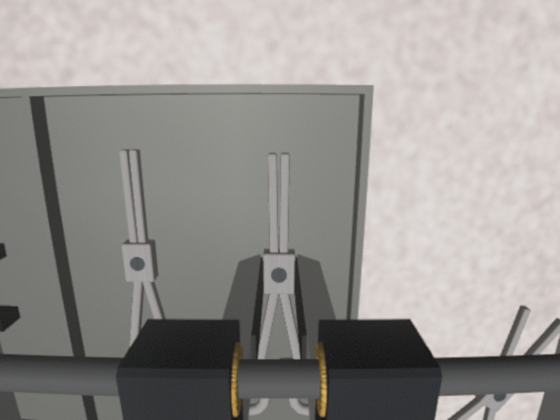

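A is held clear of C and of the tray's right wall, so I'll lower it to contact.

```bash
python3 -m handwheel '[[[-1,5,1,0.3,0,0,-0.9],[-1,9,1,0.3,0,0,-0.9],[-1,10.5,1,0.3,0,0,-0.9],[-1,10.5,1,0.3,0,0,-0.9]]]'; python3 -m handwheel '[[[0,0.7,0,0,0,0,-0.9],[0,1.4,0,0,0,0,-0.9],[0,1.4,0,0,0,0,-0.9]]]'
```

```text
clock: 10.55
eef_pos: [525.1, 233.0, -9.0]
eef_rot: [-1.569, 0.004, -1.454]
wrist_force: [-1.1, 1.0, 0.1]
finger_gap: 15.6
clock: 10.8
eef_pos: [525.2, 233.0, -10.3]
eef_rot: [-1.568, 0.004, -1.454]
wrist_force: [-0.2, -0.2, -0.5]
finger_gap: 15.3
```

```bash
python3 -m handwheel '[[[0,0.9,0,0,0,0,-0.9],[0,1.7,0,0,0,0,-0.9],[0,1.7,0,0,0,0,-0.9]]]'; python3 -m handwheel '[[[0,0.4,0,0,0,0,-0.9],[0,0.6,0,0,0,0,-0.9],[0,0.6,0,0,0,0,-0.9]]]'
```

```text
clock: 11.05
eef_pos: [525.3, 233.1, -12.0]
eef_rot: [-1.568, 0.004, -1.454]
wrist_force: [-0.1, 0.1, -0.6]
finger_gap: 15.6
clock: 11.3
eef_pos: [525.3, 233.1, -12.1]
eef_rot: [-1.568, 0.004, -1.454]
wrist_force: [-2.7, -1.1, 6.9]
finger_gap: 15.8
```

Contact. I'll release and go for B.

```bash
python3 -m handwheel '[[[0,0,0,0,0,0,-0.6],[0,0,0,0,0,0,-0.55],[0,0,0,0,0,0,-0.5],[0,0,0,0,0,0,-0.45]]]'; python3 -m handwheel '[[[0,-20,0,0,0,0,-0.45],[0,-60,0,0,0,0,-0.45],[0,-100,0,0,0,0,-0.45],[0,-130,0,0,0,0,-0.4],[0,-130,0,0,0,0,-0.4]]]'; python3 snap.py w9; python3 g.py 446 83 70 -115
```

```text
clock: 11.63
eef_pos: [525.3, 233.1, -12.1]
eef_rot: [-1.568, 0.004, -1.454]
wrist_force: [-0.5, -0.2, -1.1]
finger_gap: 24.9
clock: 12.05
eef_pos: [527.5, 233.5, 124.4]
eef_rot: [-1.559, 0.006, -1.454]
wrist_force: [0.7, 0.3, 0.7]
finger_gap: 27.8
t 12.1 pos [526.4  233.1  121.01] rpy [-89.52   0.29 -83.3 ] j [0.35 0.41 1.53 0.   1.19 1.8 ] gap 28.137518844394858 F [ 0.34 -0.75 -1.22]
SHIFT [139.96  49.49 -97.77] TURN [-0.38 31.7  -0.42]
```

View pics/w9.png

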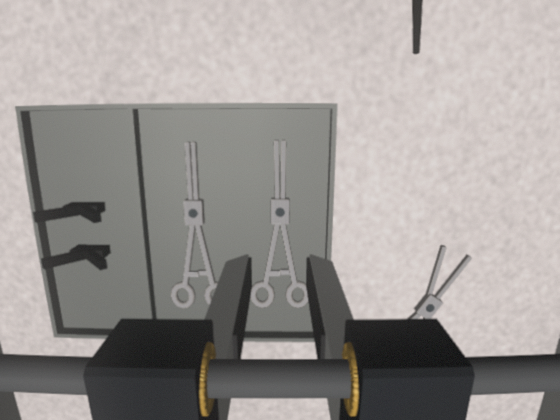

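Both shut forceps lie flat in the bay, with pivots at (193,212) and (280,212). Now B.

```bash
python3 -m handwheel '[[[140,10,-97,-0.4,31,0,-0.4],[140,20,-97,-0.4,31,0,-0.4],[140,30,-97,-0.4,31,0,-0.4],[140,49,-97,-0.4,31,0,-0.4],[140,49,-97,-0.4,31,0,-0.4]]]'; python3 snap.py w10; python3 bl.py w10 150 410 120 330 2.8 w10c; python3 g.py 449 82 70 -115
```

```text
clock: 12.52
eef_pos: [443.0, 80.1, 67.1]
eef_rot: [-1.577, 0.004, -2.004]
wrist_force: [-1.2, 0.1, 0.3]
finger_gap: 28.0
t 12.57 pos [443.26  80.18  67.03] rpy [ -90.41    0.2  -114.78] j [0.09 0.23 1.92 0.01 1.   2.09] gap 28.110822893090646 F [-0.61 -0.24 -1.55]
SHIFT [-4.07 -2.99  4.43] TURN [ 0.41  0.22 -0.2 ]
```

View pics/w10c.png

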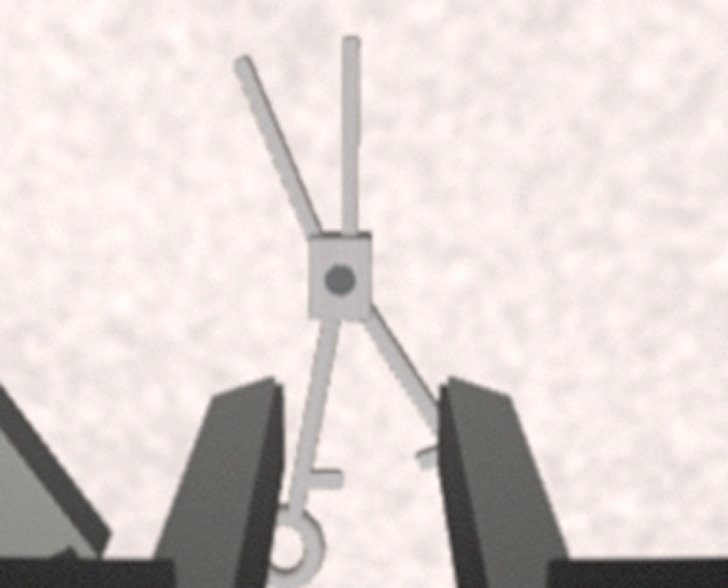

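```bash
python3 - <<'E'
from h import *
np.set_printoptions(precision=1,suppress=True)
a=np.load("w10.npz"); st=dict(eef_pos=a['pos'],eef_rot=a['rot'])
f=lambda x,y:(150+x/2.8-.3,120+y/2.8-.3)
q=onplane("wrist",[f(340,280),f(340,238),f(340,320)],9,st);print(q)
t=onplane("wrist",[f(351,40),f(242,60)],6,st);print(t,[np.degrees(np.arctan2(*(v-q[0])[1::-1])) for v in t])
E
python3 g.py 448.5 81.5 -6 -115
```

```text
[[449.3  82.7   9. ]
 [459.2  78.    9. ]
 [439.6  87.2   9. ]]
[[501.9  55.1   6. ]
 [508.7  81.    6. ]] [np.float64(-27.66447896279471), np.float64(-1.580860065490578)]
t 12.57 pos [443.26  80.18  67.03] rpy [ -90.41    0.2  -114.78] j [0.09 0.23 1.92 0.01 1.   2.09] gap 28.110822893090646 F [-0.61 -0.24 -1.55]
SHIFT [-3.14 73.01  4.73] TURN [ 0.41  0.22 -0.2 ]
```

```bash
python3 -m handwheel '[[[-4.2,10,5,0.4,0,0,-0.4],[-4.2,35,5,0.4,0,0,-0.4],[-4.2,60,5,0.4,0,0,-0.4],[-4.2,73,5,0.4,0,0,-0.4],[-4.2,73,5,0.4,0,0,-0.4]]]'; python3 g.py 449.3 82.3 -15.3 -115
```

```text
clock: 12.98
eef_pos: [447.7, 82.8, -8.8]
eef_rot: [-1.575, 0.001, -2.001]
wrist_force: [-0.1, -0.1, -1.4]
finger_gap: 28.0
t 12.98 pos [447.73  82.82  -8.79] rpy [ -90.26    0.06 -114.66] j [0.1  0.38 1.95 0.   0.82 2.1 ] gap 27.99546678279374 F [-0.14 -0.12 -1.37]
SHIFT [-0.18  6.5   1.68] TURN [ 0.26  0.34 -0.06]
```

```bash
python3 -m handwheel '[[[-0.2,2,1.2,0.3,0.3,0,-0.4],[-0.2,5,1.2,0.3,0.3,0,-0.4],[-0.2,6,1.2,0.3,0.3,0,-0.4],[-0.2,6,1.2,0.3,0.3,0,-0.4]]]'; python3 -m handwheel '[[[0,0,0,0,0,0,-0.9],[0,0,0,0,0,0,-0.9],[0,0,0,0,0,0,-0.9],[0,0,0,0,0,0,-0.9]]]' 25;  python3 -m handwheel '[[[0,-20,0,0,0,0,-0.9],[0,-60,0,0,0,0,-0.9],[0,-90,0,0,0,0,-0.9],[0,-110,0,0,0,0,-0.9],[0,-110,0,0,0,0,-0.9]]]'; python3 snap.py w11; python3 g.py 508 -320 100 -103
```

```text
clock: 13.32
eef_pos: [449.2, 82.7, -14.4]
eef_rot: [-1.57, 0.001, -2.006]
wrist_force: [-0.1, 1.1, 1.0]
finger_gap: 28.1
clock: 13.65
eef_pos: [449.6, 82.7, -13.9]
eef_rot: [-1.569, 0.002, -2.006]
wrist_force: [-0.9, -0.7, 4.8]
finger_gap: 15.4
clock: 14.07
eef_pos: [451.1, 82.8, 100.0]
eef_rot: [-1.563, 0.005, -2.006]
wrist_force: [1.1, -0.1, -0.9]
finger_gap: 15.2
t 14.12 pos [450.18  82.69  97.57] rpy [ -89.7     0.22 -114.94] j [0.1  0.19 1.88 0.   1.06 2.11] gap 15.355466114357272 F [ 0.13  0.7  -1.02]
SHIFT [340.75  -2.58 222.23] TURN [ -0.32 -11.94  -0.19]
```

View pics/w11.png

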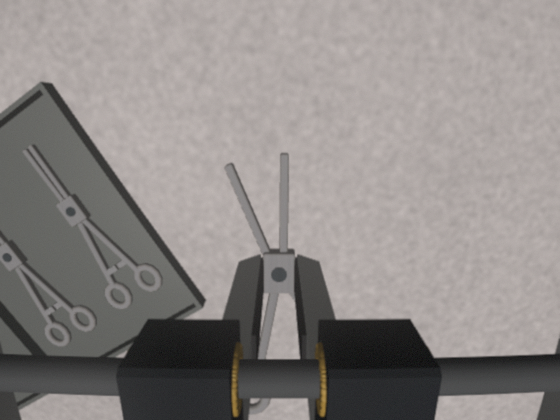

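```bash
python3 -m handwheel '[[[340,-2,222,0,-12,0,-0.9],[340,-2,222,0,-12,0,-0.9],[340,-2,222,0,-12,0,-0.9],[340,-2,222,0,-12,0,-0.9],[340,-2,222,0,-12,0,-0.9]]]';python3 g.py 508 -310 100 -102.5
```

```text
clock: 14.53
eef_pos: [477.5, -116.5, 96.1]
eef_rot: [-1.567, 0.003, -1.796]
wrist_force: [0.6, 0.9, -0.4]
finger_gap: 15.5
t 14.53 pos [ 477.53 -116.49   96.09] rpy [ -89.79    0.17 -102.91] j [-0.32  0.27  1.79  0.    1.08  1.48] gap 15.540015985173607 F [ 0.55  0.92 -0.42]
SHIFT [181.79  -4.17  72.96] TURN [-0.21 -0.41 -0.17]
```

```bash
python3 -m handwheel '[[[182,-4,73,0,-0.4,0,-0.9],[182,-4,73,0,-0.4,0,-0.9],[182,-4,73,0,-0.4,0,-0.9],[182,-4,73,0,-0.4,0,-0.9],[182,-4,73,0,-0.4,0,-0.9]]]';python3 snap.py w12; python3 g.py 525 -320 20 -102.5
```

```text
clock: 14.95
eef_pos: [507.1, -313.1, 97.6]
eef_rot: [-1.569, 0.004, -1.791]
wrist_force: [0.1, -0.2, 0.5]
finger_gap: 15.2
t 15.0 pos [ 507.28 -316.86   97.57] rpy [ -89.87    0.14 -102.73] j [-0.62  0.49  1.48  0.    1.18  1.17] gap 15.754730495908833 F [-0.97 -3.25 -1.12]
SHIFT [-0.65 77.61 17.8 ] TURN [-0.13 -0.23 -0.14]
```

View pics/w12.png

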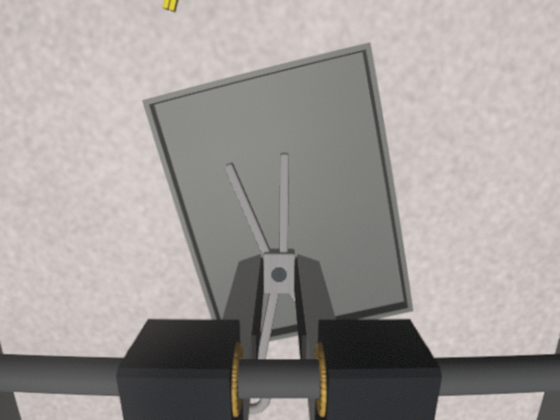

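```bash
python3 - <<'E'
from h import *
np.set_printoptions(precision=1,suppress=True)
a=np.load("w12.npz"); st=dict(eef_pos=a['pos'],eef_rot=a['rot'])
c=onplane("wrist",[(145,101),(369,44),(411,311)],15,st); print(c,(c[0]+c[2])/2,np.degrees(np.arctan2(*(c[1]-c[2])[1::-1])))
E
```

```text
[[ 613.2 -238.    15. ]
 [ 615.5 -401.9   15. ]
 [ 402.8 -404.    15. ]] [ 508. -321.   15.] 0.547808249027301
```

```bash
python3 -m handwheel '[[[0,10,18,0,0,0,-0.9],[0,40,18,0,0,0,-0.9],[0,75,18,0,0,0,-0.9],[0,88,18,0,0,0,-0.9],[0,88,18,0,0,0,-0.9]]]';python3 g.py 525 -321 -7 -102.5
```

```text
clock: 15.42
eef_pos: [522.8, -319.0, 4.9]
eef_rot: [-1.576, 0.005, -1.793]
wrist_force: [-0.5, 0.4, -1.0]
finger_gap: 15.4
t 15.42 pos [ 522.78 -319.      4.9 ] rpy [ -90.3     0.31 -102.72] j [-0.61  0.64  1.48  0.    1.03  1.18] gap 15.35961996829065 F [-0.49  0.38 -1.01]
SHIFT [ 1.52 11.88  2.66] TURN [ 0.3  -0.22 -0.32]
```

```bash
python3 -m handwheel '[[[1,5,2.5,0.3,0,0,-0.9],[1,9,2.5,0.3,0,0,-0.9],[1,12,2.5,0.3,0,0,-0.9],[1,12,2.5,0.3,0,0,-0.9]]]'; python3 -m handwheel '[[[0,1.5,0,0,0,0,-0.9],[0,3,0,0,0,0,-0.9],[0,3,0,0,0,0,-0.9]]]'
```

```text
clock: 15.75
eef_pos: [525.2, -320.6, -6.7]
eef_rot: [-1.57, 0.005, -1.793]
wrist_force: [-0.4, -0.8, -0.8]
finger_gap: 15.2
clock: 16.0
eef_pos: [525.3, -320.6, -9.5]
eef_rot: [-1.57, 0.005, -1.793]
wrist_force: [-0.3, -0.4, 0.3]
finger_gap: 15.4
```

```bash
python3 -m handwheel '[[[0,0.6,0,0,0,0,-0.9],[0,1.3,0,0,0,0,-0.9],[0,1.3,0,0,0,0,-0.9]]]'; python3 -m handwheel '[[[0,0.5,0,0,0,0,-0.9],[0,0.6,0,0,0,0,-0.9],[0,0.6,0,0,0,0,-0.9]]]'
```

```text
clock: 16.25
eef_pos: [525.3, -320.6, -10.8]
eef_rot: [-1.57, 0.005, -1.793]
wrist_force: [0.1, 0.7, -0.6]
finger_gap: 15.3
clock: 16.5
eef_pos: [525.3, -320.6, -10.9]
eef_rot: [-1.569, 0.005, -1.793]
wrist_force: [-2.9, 1.7, 4.3]
finger_gap: 15.8
```

```bash
python3 -m handwheel '[[[0,0,0,0,0,0,-0.6],[0,0,0,0,0,0,-0.55],[0,0,0,0,0,0,-0.5],[0,0,0,0,0,0,-0.45]]]'; python3 -m handwheel '[[[0,-20,0,0,0,0,-0.4],[0,-60,0,0,0,0,-0.2],[0,-100,0,0,0,0,0],[0,-140,0,0,0,0,0.2],[0,-160,0,0,0,0,0.2]]]'; python3 snap.py w13; python3 g.py 560 -72 150 -90
```

```text
clock: 16.83
eef_pos: [525.3, -320.7, -11.0]
eef_rot: [-1.569, 0.005, -1.793]
wrist_force: [-0.9, -0.3, -0.6]
finger_gap: 25.2
clock: 17.25
eef_pos: [526.0, -322.1, 154.3]
eef_rot: [-1.564, 0.003, -1.793]
wrist_force: [0.3, 0.8, 1.0]
finger_gap: 51.6
t 17.3 pos [ 526.8  -322.64  156.73] rpy [ -89.43    0.08 -102.72] j [-0.61  0.47  1.36  0.01  1.3   1.18] gap 54.600616223274365 F [0.15 0.16 4.28]
SHIFT [-251.79    6.86  -22.86] TURN [ -0.58 -12.72  -0.02]
```

View pics/w13.png

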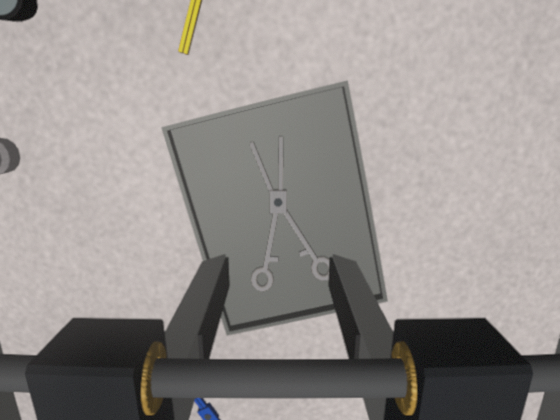

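B lies flat and still open in the repair tray, with its pivot at (278,202). The torch is next. My plan is to grip it with the tool tilted about 45° and lay it down by turning the tool 90° about the jaw axis. First I'll move to look at it and check the arm's tilt range.

```bash
python3 g.py 480 -60 200 -97; python3 -m handwheel '[[[-250,-10,-100,0,-6,0,0.2],[-250,-43,-100,0,-6,0,0.2],[-250,-43,-100,0,-6,0,0.2],[-250,-43,-100,0,-6,0,0.2],[-250,-43,-100,0,-6,0,0.2]]]';  python3 g.py 480 -60 200 -97 20
```

```text
t 17.3 pos [ 526.8  -322.64  156.73] rpy [ -89.43    0.08 -102.72] j [-0.61  0.47  1.36  0.01  1.3   1.18] gap 54.600616223274365 F [0.15 0.16 4.28]
SHIFT [-245.95  -43.95 -103.03] TURN [-0.58 -5.72 -0.05]
clock: 17.72
eef_pos: [492.7, -117.4, 185.8]
eef_rot: [-1.561, 0.0, -1.688]
wrist_force: [1.0, -0.1, 1.2]
finger_gap: 56.6
t 17.72 pos [ 492.71 -117.38  185.82] rpy [-89.44   0.02 -96.74] j [-0.31  0.2   1.65  0.    1.28  1.38] gap 56.587528444366924 F [ 1.04 -0.1   1.2 ]
SHIFT [-55.5  -14.34 -19.22] TURN [19.44  0.25 -0.07]
```

```bash
python3 -m handwheel '[[[-55,-14,-19,0,0,0,0.2],[-55,-14,-19,19,0,0,0.2],[-55,-14,-19,19,0,0,0.2],[-55,-14,-19,19,0,0,0.2],[-55,-14,-19,19,0,0,0.2]]]'; python3 snap.py w14; python3 g.py 480 -60 200 -97 20
python3 - <<'E'
from h import *
from scipy.optimize import least_squares
D=[([442.85,-88.95,11.71],[.33,1.95,.86]),([438.76,-88.29,36.31],[.28,1.94,.93]),([452.32,-48.85,181.7],[.09,1.78,1.27]),([517.71,307.88,131.5],[.46,1.44,1.24]),([516.27,306.89,-12.55],[.64,1.53,.97]),([526.8,-322.6,156.7],[.47,1.36,1.3]),([621.6,91.3,-15],[.69,1.44,1.01]),([360.4,-189.7,181.85],[-.02,1.9,1.27]),([124.7,-535.4,186.1],[.3,1.52,1.32])]
s=read_state(); D.append((s['eef_pos'],s['joints'][[1,2,4]]))
def f(p):
    o=[]
    for P,j in D:
        a=j[0];b=a+j[1];c=b+j[2]
        r=p[0]+p[1]*np.sin(a)+p[2]*np.sin(b)+p[3]*np.cos(b)+p[5]*np.sin(c)
        z=p[4]+p[1]*np.cos(a)+p[2]*np.cos(b)-p[3]*np.sin(b)+p[5]*np.cos(c)
        o+=[r-np.hypot(*P[:2]),z-P[2]]
    return np.array(o)
q=least_squares(f,[0,400,400,0,400,350]);print(q.x,np.abs(q.fun).max(),s['joints'])
E
```

```text
clock: 18.13
eef_pos: [478.5, -59.7, 199.2]
eef_rot: [-1.226, 0.0, -1.688]
wrist_force: [-0.4, -0.4, 0.8]
finger_gap: 56.2
t 18.18 pos [479.25 -60.24 199.77] rpy [-70.46   0.02 -96.73] j [-0.22 -0.07  1.94  0.04  0.93  1.45] gap 56.386655646085345 F [0.24 0.1  0.84]
SHIFT [-0.33  0.02  0.75] TURN [ 0.46  0.24 -0.11]
[  1.8947641  421.08778619 448.37520493  41.71363675 224.22486876
 288.13835876] 2.621297284093714 [-0.22211841 -0.07261471  1.94444388  0.04401942  0.93090835  1.44600743]
```

View pics/w14.png

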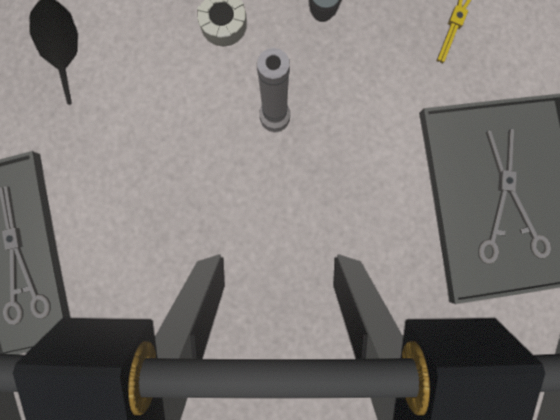

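The torch is standing with its top at (274,63) and its base at (275,118). Next I'll check with the fitted arm model which tilt can be reached at both ends.

```bash
python3 - <<'E'
from h import *
np.set_printoptions(precision=2,suppress=True)
a=np.load("w14.npz"); st=dict(eef_pos=a['pos'],eef_rot=a['rot'])
C=cloud("wrist",a['d'],st)
print("top ring ctr",onplane("wrist",[(273.5,65)],130,st))
m=(C[...,2]>40)&(C[...,2]<100); m[:40]=False;m[130:]=False;m[:,:230]=False;m[:,320:]=False
from scipy.optimize import least_squares
P=C[m]; P=P[:, :2]; q=least_squares(lambda p:np.hypot(*(P-p).T)-13,[627,-60],loss='soft_l1').x; print(len(P),q)
L=[1.9,421.1,448.4,41.7,224.2,288.1]
from scipy.optimize import fsolve
def ik(r,z,t):
    c=np.pi-np.radians(t); wr=r-L[5]*np.sin(c)-L[0]; wz=z-L[5]*np.cos(c)-L[4]
    f=lambda q:[L[1]*np.sin(q[0])+L[2]*np.sin(q[0]+q[1])+L[3]*np.cos(q[0]+q[1])-wr, L[1]*np.cos(q[0])+L[2]*np.cos(q[0]+q[1])-L[3]*np.sin(q[0]+q[1])-wz]
    s,_,ok,_=fsolve(f,[.3,1.5],full_output=1); return ok==1,s[0],s[1],c-s.sum()
G=36
for t in (30,40,45,50,60,70,80):
    th=np.radians(t); g=ik(632+G*np.sin(th),106-G*np.cos(th),t)
    th2=np.radians(90-t) # leaning outward at placing
    p=ik(585+G*np.sin(th2),38-G*np.cos(th2),90-t)
    p2=ik(677-G*np.sin(th2),38-G*np.cos(th2),t-90)
    print(t,g,p,p2)
E
```

```text
top ring ctr [[624.51 -73.36 130.  ]]
627 [626.79 -73.08]
30 (True, np.float64(0.3878600324510321), np.float64(1.7889934633070788), np.float64(0.4411403822333835)) (True, np.float64(0.5286389656512395), np.float64(2.17501574263113), np.float64(-0.6092596058891737)) (False, np.float64(1.6379219648846866), np.float64(-0.09260697690729644), np.float64(2.6434752168090005))
40 (True, np.float64(0.3637343849213536), np.float64(1.9003415120657052), np.float64(0.1793850558050023)) (True, np.float64(0.4587085806958572), np.float64(2.1212225797307367), np.float64(-0.3110031328339655)) (True, np.float64(1.5145166077997876), np.float64(0.06998228663074389), np.float64(2.4297583851564264))
45 (True, np.float64(0.36264412944536284), np.float64(1.9498239019409052), np.float64(0.04372645880607706)) (True, np.float64(0.43776441099137126), np.float64(2.0845218210538117), np.float64(-0.16609174185283804)) (True, np.float64(1.3692357519378329), np.float64(0.31511978402907387), np.float64(2.242635281020335))
50 (True, np.float64(0.36965381819644566), np.float64(1.9944227680124744), np.float64(-0.09514855
[... 459 characters left out ...]
3464154577), np.float64(0.7127484309485655), np.float64(1.8387546518240687))
70 (True, np.float64(0.4836668179504234), np.float64(2.1114931441139246), np.float64(-0.6752977848705854)) (True, np.float64(0.4598404690293531), np.float64(1.8298023146364897), np.float64(0.5028840195250845)) (True, np.float64(0.9813082663362934), np.float64(0.9162206016686391), np.float64(1.5931296359837266))
80 (True, np.float64(0.5867794575989849), np.float64(2.1256285541006252), np.float64(-0.9670787597052806)) (True, np.float64(0.5150891556775634), np.float64(1.705193193536648), np.float64(0.746777379176149)) (True, np.float64(0.8662940602409406), np.float64(1.0985483154798876), np.float64(1.3512832030683977))
```

```bash
cat > kin.py <<'E'
from h import *
from scipy.optimize import least_squares
L=[1.9,421.1,448.4,41.7,224.2,288.1]
lo=np.array([-3.03,-.79,.23,-1.04,0,-2.55]);hi=np.array([3.03,2.21,2.52,4.18,3.07,2.55])
M=np.array([[-1,0,0],[0,0,1],[0,1,0]]) # columns: tool x->-x, tool y->z, tool z->y
M=np.column_stack([[-1,0,0],[0,0,1],[0,1,0]]).astype(float)
S4=1
def fk(j,s4=None):
    s4=S4 if s4 is None else s4
    b=j[1]+j[2]
    w=np.array([L[0]+L[1]*np.sin(j[1])+L[2]*np.sin(b)+L[3]*np.cos(b),0,L[4]+L[1]*np.cos(j[1])+L[2]*np.cos(b)-L[3]*np.sin(b)])
    R1=R.from_euler('z',j[0]); Rr=R1*R.from_euler('y',b)*R.from_euler('z',s4*j[3])*R.from_euler('y',j[4])*R.from_euler('z',j[5])
    Rt=Rr.as_matrix()@M
    return R1.apply(w)+Rt[:,1]*L[5],Rt
def ik(p,Rt,seeds):
    best=None
    for s in seeds:
        f=lambda j:np.r_[(fk(j)[0]-p)/100,(fk(j)[1]-Rt).ravel()]
        q=least_squares(f,np.clip(s,lo+.01,hi-.01),bounds=(lo,hi))
        if q.cost<1e-5:
            mg=min((q.x-lo).min(),(hi-q.x).min())
            if best is None or mg>best[0]: best=(mg,q.x)
    return best
def Tm(yaw,t): return (R.from_euler('z',yaw,degrees=True)*R.from_euler('x',-90+t,degrees=True)).as_matrix()
E
python3 - <<'E'
from kin import *
np.set_printoptions(precision=3,suppress=True)
s=read_state(); Rm=R.from_euler('xyz',s['eef_rot']).as_matrix()
for s4 in(1,-1):
    p,r=fk(s['joints'],s4); print(s4,p-s['eef_pos'],np.abs(r-Rm).max())
E
```

```text
1 [ -5.827 -36.254   0.135] 2.220446049250313e-16
-1 [-10.307 -56.094   0.135] 0.08339904319992984
```

```bash
python3 - <<'E'
import re
t=open('kin.py').read()
t=t.replace("L[0]+L[1]*np.sin(j[1])+L[2]*np.sin(b)+L[3]*np.cos(b),0,","L[0]+L[1]*np.sin(j[1])+L[2]*np.sin(b)+L[3]*np.cos(b),L[6],").replace("224.2,288.1]","224.2,288.1,36.8]")
open('kin.py','w').write(t)
E
python3 - <<'E'
import kin
from kin import *
np.set_printoptions(precision=3,suppress=True)
s=read_state()
D=[([442.85,-88.95,11.71],[-.28,.33,1.95,0,.86,1.36]),([452.32,-48.85,181.7],[-.19,.09,1.78,0,1.27,1.37]),([517.71,307.88,131.5],[.48,.46,1.44,0,1.24,1.93]),([516.27,306.89,-12.55],[.48,.64,1.53,0,.97,1.94]),([526.8,-322.6,156.7],[-.61,.47,1.36,.01,1.3,1.18]),([621.6,91.3,-15],[.09,.69,1.44,0,1.01,1.75]),([360.4,-189.7,181.85],[-.58,-.02,1.9,0,1.27,.99]),([124.7,-535.38,186.07],[-1.40859,.300489,1.52159,0,1.32068,-.0666]),(s['eef_pos'],s['joints'])]
w=np.array([1]*7+[4,4])
def f(p):
    kin.L[:]=list(p); return np.concatenate([(fk(np.array(j))[0]-P)*k for (P,j),k in zip(D,w)])
q=least_squares(f,kin.L,loss='soft_l1');print(q.x,f(q.x).round(1)); 
t=open('kin.py').read().split('\n'); t[2]="L="+str([round(v,1) for v in q.x]); open('kin.py','w').write('\n'.join(t))
E
cat > opt.py <<'E'
from kin import *
np.set_printoptions(precision=2,suppress=True)
G=36; tor=np.array([626.8,-73.1,106.]); rz=lambda a:R.from_euler('z',a,degrees=True)
ctr=np.array([497.5,315.2,0]); rng=np.random.default_rng(0)
def seeds(j1): return [np.array([j1,.5,1.6,a,b,c]) for a in(0,1.57,3.1) for b in(.5,1.5) for c in(-1.2,0,1.2)]
for t in (50,55,60,65,70,80):
    for phi in (0,45,90,135,-45,-90,-135,180):
        Rt=Tm(phi-90,t); b=ik(tor+G*Rt[:,1],Rt,seeds(0))
        if b: print("grasp",t,phi,b[0].round(2),b[1])
    for nm,lx,yaw in (("out",54,-83.4),("in",-54,96.6)):
        g=ctr+rz(6.6).apply([lx,84,38]); Rt=Tm(yaw,t-90); b=ik(g+G*Rt[:,1],Rt,seeds(.7))
        if b: print("   place",t,nm,b[0].round(2),b[1])
E
python3 opt.py
```

```text
[  2.073 423.314 446.101  42.749 222.757 288.673  36.54 ] [ 0.1 -0.4 -0.1  0.7 -1.1  1.6 -3.5  1.  -2.8 -1.3  2.4 -0.7  1.8  1.2
 -0.8  0.   1.5  2.7 -3.2 -0.7 -1.  -0.2 -0.   0.1 -0.1 -0.3  0.2]
grasp 50 0 0.21 [-0.25  0.37  1.99  1.97  0.21 -0.57]
grasp 50 45 0.79 [-0.47  0.53  1.73  1.13  0.94 -0.44]
grasp 50 90 1.03 [-0.46  0.8   1.26  0.76  1.57 -0.66]
grasp 50 135 0.54 [-0.31  1.06  0.77  0.41  2.08 -1.05]
grasp 50 -135 0.23 [ 0.04  1.    0.91 -0.58  1.9  -2.32]
grasp 50 180 0.35 [-0.13  1.17  0.58 -0.13  2.26 -1.74]
   place 50 out 0.38 [0.5  1.2  0.61 0.26 1.98 1.98]
grasp 55 0 0.31 [-0.26  0.39  2.03  2.38  0.31 -0.98]
grasp 55 45 0.77 [-0.5   0.56  1.75  1.24  0.98 -0.54]
grasp 55 90 1.01 [-0.47  0.84  1.24  0.82  1.62 -0.68]
grasp 55 135 0.48 [-0.32  1.12  0.71  0.46  2.16 -1.02]
grasp 55 -135 0.22 [ 0.05  1.04  0.86 -0.64  1.97 -2.33]
grasp 55 180 0.26 [-0.13  1.24  0.49 -0.15  2.37 -1.76]
   place 55 out 0.48 [0.51 1.13 0.71 0.23 1.87 1.97]
   place 55 in 0.05 [ 0.84  0.48  1.9  -0.99  0.47 -0.01]
grasp 60 0 0.43 [-0.27  0.41  2.07  2.57  0.43 -1.18]
grasp 60 45 0.75 [-0
[... 885 characters left out ...]
.55  0.65  1.78  1.51  1.16 -0.81]
grasp 70 90 0.96 [-0.51  0.95  1.19  0.99  1.78 -0.72]
grasp 70 135 0.31 [-0.34  1.28  0.54  0.64  2.4  -0.9 ]
grasp 70 -135 0.15 [ 0.07  1.18  0.73 -0.83  2.16 -2.4 ]
   place 70 out 0.59 [0.54 0.95 0.97 0.14 1.54 1.96]
   place 70 in 0.62 [ 0.76  0.49  1.78 -0.36  0.62 -0.65]
grasp 80 0 0.4 [-0.29  0.59  2.12  2.8   0.99 -1.43]
grasp 80 45 0.74 [-0.58  0.74  1.78  1.64  1.31 -0.93]
grasp 80 90 0.93 [-0.53  1.03  1.16  1.11  1.88 -0.74]
grasp 80 135 0.21 [-0.34  1.38  0.44  0.83  2.53 -0.76]
grasp 80 -135 0.06 [ 0.08  1.27  0.66 -0.98  2.27 -2.48]
   place 80 out 0.56 [0.56 0.85 1.13 0.08 1.32 1.99]
   place 80 in 0.79 [ 0.71  0.53  1.68 -0.14  0.79 -0.88]
```

A clean solution exists. Grasp at tilt 70 with the tool pointing +y (yaw 0), then place at tilt -20 with yaw 96.6, lens outward. I'll move in stages.

```bash
python3 g.py 520 -200 230 -50 45
```

```text
t 18.18 pos [479.25 -60.24 199.77] rpy [-70.46   0.02 -96.73] j [-0.22 -0.07  1.94  0.04  0.93  1.45] gap 56.386655646085345 F [0.24 0.1  0.84]
SHIFT [134.01  -9.52  63.7 ] TURN [ 24.01 -39.84  25.13]
```

```bash
python3 -m handwheel '[[[134,-9.5,64,24,-40,25,0.2],[134,-9.5,64,24,-40,25,0.2],[134,-9.5,64,24,-40,25,0.2],[134,-9.5,64,24,-40,25,0.2],[134,-9.5,64,24,-40,25,0.2]]]'; python3 g.py 520 -200 230 -50 45;
```

```text
clock: 18.6
eef_pos: [515.9, -181.5, 225.6]
eef_rot: [-1.056, 0.056, -1.336]
wrist_force: [-0.2, 1.5, -0.6]
finger_gap: 56.5
t 18.6 pos [ 515.92 -181.49  225.6 ] rpy [-60.5    3.23 -76.55] j [-0.62  0.06  1.8   0.49  1.02  0.52] gap 56.456018664332746 F [-0.22  1.46 -0.63]
SHIFT [18.68 -4.92  2.39] TURN [ 14.47 -23.12  13.58]
```

```bash
python3 -m handwheel '[[[18,-5,2,14.5,-23,13.6,0.2],[18,-5,2,14.5,-23,13.6,0.2],[18,-5,2,14.5,-23,13.6,0.2],[18,-5,2,14.5,-23,13.6,0.2],[18,-5,2,14.5,-23,13.6,0.2]]]'; python3 g.py 600 -190 190 0 70;
```

```text
clock: 19.02
eef_pos: [519.4, -200.8, 229.1]
eef_rot: [-0.78, 0.003, -0.868]
wrist_force: [0.5, 0.1, -0.1]
finger_gap: 56.0
t 19.02 pos [ 519.43 -200.81  229.09] rpy [-44.71   0.16 -49.74] j [-0.82  0.22  1.73  0.84  1.28 -0.24] gap 55.96460904074318 F [ 0.51  0.06 -0.07]
SHIFT [43.93 76.08 20.47] TURN [ 23.05 -26.94  42.24]
```

```bash
python3 -m handwheel '[[[10,20,5,23,-27,42,0.2],[20,30,10,23,-27,42,0.2],[30,50,15,23,-27,42,0.2],[44,76,20,23,-27,42,0.2],[44,76,20,23,-27,42,0.2]]]'; python3 g.py 600 -190 190 0 70;
```

```text
clock: 19.43
eef_pos: [601.2, -189.7, 185.9]
eef_rot: [-0.497, 0.047, -0.301]
wrist_force: [-1.1, 0.1, 0.5]
finger_gap: 56.5
t 19.43 pos [ 601.17 -189.75  185.91] rpy [-28.45   2.71 -17.27] j [-0.74  0.75  1.22  0.93  1.75 -0.52] gap 56.45258143224447 F [-1.06  0.06  0.52]
SHIFT [-1.23 -2.44  3.27] TURN [ 7.98 -9.54 14.65]
```

Next is the pre-grasp pose, 100 mm back along the tool axis.

```bash
python3 g.py 626.8 -143 131 0 70; python3 -m handwheel '[[[-1,-2,3,8,-9.5,14.7,0.2],[-1,-2,3,8,-9.5,14.7,0.2],[-1,-2,3,8,-9.5,14.7,0.2]]]'; python3 g.py 626.8 -143 131 0 70; python3 snap.py w15
```

```text
t 19.43 pos [ 601.17 -189.75  185.91] rpy [-28.45   2.71 -17.27] j [-0.74  0.75  1.22  0.93  1.75 -0.52] gap 56.45258143224447 F [-1.06  0.06  0.52]
SHIFT [ 13.19  71.83 -22.89] TURN [ 7.98 -9.54 14.65]
clock: 19.68
eef_pos: [599.7, -190.9, 187.5]
eef_rot: [-0.343, 0.003, 0.008]
wrist_force: [0.3, 0.6, -0.1]
finger_gap: 56.2
t 19.68 pos [ 599.71 -190.87  187.52] rpy [-19.66   0.16   0.47] j [-0.7   0.96  0.93  0.95  2.07 -0.61] gap 56.188758899734815 F [ 0.28  0.59 -0.07]
SHIFT [ 27.63  63.86 -37.12] TURN [-0.34  0.01 -0.49]
```

View pics/w15.png

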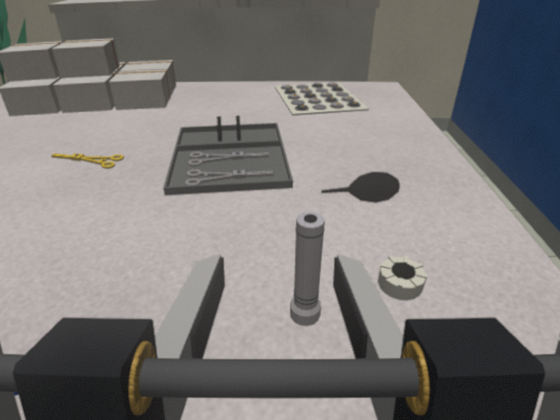

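```bash
python3 -m handwheel '[[[27,20,-37,0,0,-0.5,0.2],[27,45,-37,0,0,-0.5,0.2],[27,64,-37,0,0,-0.5,0.2],[27,64,-37,0,0,-0.5,0.2],[27,64,-37,0,0,-0.5,0.2]]]'; python3 snap.py w16
python3 g.py 626.8 -39.3 93.7 0 70
python3 - <<'E'
from h import *
a=np.load("w16.npz"); st=dict(eef_pos=a['pos'],eef_rot=a['rot'])
C=cloud("wrist",a['d'],st)
m=(C[...,2]>35)&(C[...,2]<128)&(np.hypot(C[...,0]-627,C[...,1]+73)<25)
P=C[m]; 
for lo,hi in((35,65),(65,95),(95,125)):
    Q=P[(P[:,2]>lo)&(P[:,2]<hi)][:,:2]; q=least=__import__('scipy.optimize',fromlist=['x']).least_squares(lambda p:np.hypot(*(Q-p).T)-13,[627,-70],loss='soft_l1').x; print(len(Q),q.round(1))
print("top",P[:,2].max())
E
```

```text
clock: 20.15
eef_pos: [625.9, -141.4, 129.0]
eef_rot: [-0.338, 0.003, 0.007]
wrist_force: [-0.2, -0.2, 0.5]
finger_gap: 56.3
t 20.2 pos [ 626.11 -142.34  129.81] rpy [-19.44   0.06   0.34] j [-0.63  1.01  0.98  0.96  1.96 -0.66] gap 56.37359533149506 F [-0.41 -0.04  0.83]
SHIFT [  1.34 109.18   0.23] TURN [-0.56  0.06 -0.34]
802 [626.5 -72.6]
952 [626.5 -72.5]
1156 [626.5 -72.5]
top 127.99960695814829
```

View pics/w16.png

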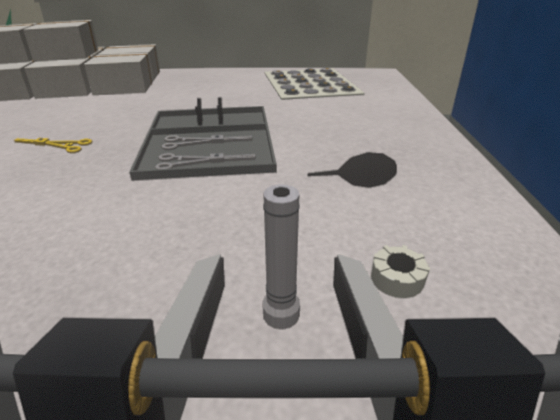

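```bash
python3 -m handwheel '[[[0.8,20,0,-0.5,0,0,0.2],[0.8,45,0,-0.5,0,0,0.2],[0.8,70,0,-0.5,0,0,0.2],[0.8,80,0,-0.5,0,0,0.2],[0.8,80,0,-0.5,0,0,0.2]]]'; python3 g.py 626.5 -38.7 93.7 0 70
```

```text
clock: 20.62
eef_pos: [626.4, -66.3, 103.5]
eef_rot: [-0.348, 0.001, 0.007]
wrist_force: [-0.2, -0.9, 0.3]
finger_gap: 56.3
t 20.62 pos [626.38 -66.27 103.51] rpy [-19.93   0.08   0.41] j [-0.55  0.96  1.14  0.97  1.83 -0.71] gap 56.339644700957436 F [-0.25 -0.92  0.3 ]
SHIFT [ 0.34 29.26  0.17] TURN [-0.07  0.07 -0.42]
```

```bash
python3 -m handwheel '[[[0.3,12,0,0,0,0,0.2],[0.3,22,0,0,0,0,0.2],[0.3,29,0,0,0,0,0.2],[0.3,29,0,0,0,0,0.2],[0.3,29,0,0,0,0,0.2]]]'; python3 snap.py w17; python3 g.py 626.5 -38.7 93.7 0 70
```

```text
clock: 21.03
eef_pos: [626.5, -39.0, 93.7]
eef_rot: [-0.348, 0.001, 0.007]
wrist_force: [-0.4, -0.1, 0.2]
finger_gap: 56.3
t 21.08 pos [626.56 -39.34  93.82] rpy [-19.93   0.06   0.41] j [-0.51  0.95  1.19  0.99  1.78 -0.72] gap 56.5390185086712 F [ 0.11 -0.54 -0.19]
SHIFT [-0.05  0.64  0.11] TURN [-0.07  0.08 -0.4 ]
```

View pics/w17.png

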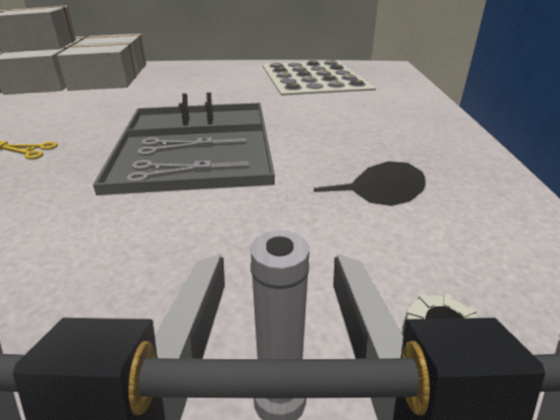

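```bash
python3 -m handwheel '[[[0,0,0,0,0,0,-0.7],[0,0,0,0,0,0,-0.7],[0,0,0,0,0,0,-0.7],[0,0,0,0,0,0,-0.7],[0,0,0,0,0,0,-0.7]]]' 40; python3 g.py 626.5 -38.7 200 0 70; python3 -m handwheel '[[[0,0,0,0,0,0,-0.7],[0,0,0,0,0,0,-0.7]]]'
```

```text
clock: 21.5
eef_pos: [626.6, -39.5, 93.8]
eef_rot: [-0.348, 0.001, 0.007]
wrist_force: [-0.3, 0.4, 0.5]
finger_gap: 26.5
t 21.5 pos [626.57 -39.47  93.83] rpy [-19.93   0.06   0.4 ] j [-0.51  0.95  1.19  0.99  1.78 -0.72] gap 26.486147575914686 F [-0.3   0.42  0.46]
SHIFT [ -0.17 -35.46 100.07] TURN [-0.07  0.08 -0.39]
clock: 21.67
eef_pos: [626.6, -39.5, 93.8]
eef_rot: [-0.348, 0.001, 0.007]
wrist_force: [0.4, 0.4, -0.4]
finger_gap: 25.2
```

Gripped at 25 mm. I'll lift, and meanwhile use the earlier images to refine the cradle's position.

```bash
python3 -m handwheel '[[[0,-8,20,0,0,0,-0.7],[0,-20,55,0,0,0,-0.7],[0,-35,100,0,0,0,-0.7],[0,-44,125,0,0,0,-0.7],[0,-44,125,0,0,0,-0.7]]]'
python3 - <<'E'
from h import *
np.set_printoptions(precision=1,suppress=True)
for n in ("w5","w6","w9"):
    a=np.load(n+".npz"); st=dict(eef_pos=a['pos'],eef_rot=a['rot']); C=cloud("wrist",a['d'],st)
    L=R.from_euler('z',-6.6,degrees=True).apply((C-[497.5,315.2,0]).reshape(-1,3)); L=L[~np.isnan(L[:,0])]
    k=L[(np.abs(L[:,0])<40)&(L[:,1]>40)&(L[:,1]<125)&(L[:,2]>8)]
    for lo,hi in((-40,0),(0,40)):
        q=k[(k[:,0]>lo)&(k[:,0]<hi)]
        print(n,lo,"x",np.percentile(q[q[:,2]>25][:,0],[2,98]),"y range z>25",np.percentile(q[q[:,2]>25][:,1],[1,99]))
        print("  z by y:",[(y,round(float(np.percentile(q[(q[:,1]>=y)&(q[:,1]<y+5)][:,2],95)),1)) for y in range(55,120,5) if ((q[:,1]>=y)&(q[:,1]<y+5)).sum()>3])
E
python3 bl.py w9 20 130 180 290 5 cr
```

```text
clock: 22.08
eef_pos: [627.8, -38.6, 233.2]
eef_rot: [-0.352, -0.008, 0.007]
wrist_force: [-0.5, -0.5, -0.1]
finger_gap: 25.2
w5 -40 x [-22.4 -14.1] y range z>25 [ 58.  112.8]
  z by y: [(55, 42.8), (60, 43.7), (65, 40.5), (70, 34.7), (75, 29.4), (80, 25.0), (85, 23.5), (90, 29.1), (95, 34.3), (100, 38.9), (105, 43.9), (110, 43.0)]
w5 0 x [17.5 25.5] y range z>25 [ 58.2 113.4]
  z by y: [(55, 42.6), (60, 44.2), (65, 41.0), (70, 34.6), (75, 29.7), (80, 25.2), (85, 23.8), (90, 29.0), (95, 34.2), (100, 39.3), (105, 43.8), (110, 43.6)]
w6 -40 x [-22.4 -14.1] y range z>25 [ 58.4 112.9]
  z by y: [(55, 42.3), (60, 44.0), (65, 40.5), (70, 35.2), (75, 29.9), (80, 24.6), (85, 24.2), (90, 29.5), (95, 33.6), (100, 39.5), (105, 43.3), (110, 43.7)]
w6 0 x [18.  29.1] y range z>25 [ 58.4 111.9]
  z by y: [(55, 42.5), (60, 258.6), (65, 40.6), (70, 35.2), (75, 29.9), (80, 24.3), (85, 24.1), (90, 28.9), (95, 34.1), (100, 38.3), (105, 43.8), (110, 43.2)]
w9 -40 x [-22.6 -14.2] y range z>25 [ 57.7 112.8]
  z by y: [(55, 42.4), (60, 44.0), (65, 40.3), (70, 34.8), (75, 30.3), (80, 24.9), (85, 23.8), (90, 28.7), (95, 33.2), (100, 38.7), (105, 43.7), (110, 43.1)]
w9 0 x [17.7 25.7] y range z>25 [ 57.6 112.8]
  z by y: [(55, 42.7), (60, 43.9), (65, 40.3), (70, 34.7), (75, 29.7), (80, 24.9), (85, 23.9), (90, 29.0), (95, 34.7), (100, 39.3), (105, 44.0), (110, 43.1)]
```

View pics/cr.png

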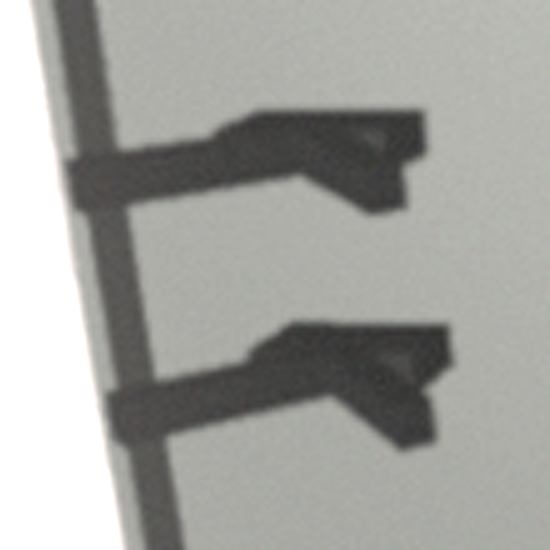

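```bash
python3 - <<'E'
from kin import *
np.set_printoptions(precision=2,suppress=True)
j=read_state()['joints']; print(j)
for p,y,t in (((600,60,240),25,45),((540,200,240),55,15),((480,320,220),85,-10),((447.5,395.3,150),96.6,-20),((447.5,395.3,5),96.6,-20)):
    b=ik(np.array(p,float),Tm(y,t),[j]); print(p,y,t,b)
    if b: j=b[1]
E
python3 g.py 600 60 240 25 45
```

```text
[-0.51  0.77  1.16  1.04  1.89 -0.54]
(600, 60, 240) 25 45 (np.float64(0.835087375875798), array([-0.23,  0.66,  1.07,  0.63,  1.9 , -0.61]))
(540, 200, 240) 55 15 (np.float64(1.006264037360597), array([ 0.2 ,  0.44,  1.24,  0.19,  1.65, -0.77]))
(480, 320, 220) 85 -10 (np.float64(0.9263669079843294), array([ 0.58,  0.25,  1.51, -0.11,  1.24, -0.88]))
(447.5, 395.3, 150) 96.6 -20 (np.float64(0.7775477509395121), array([ 0.76,  0.28,  1.67, -0.26,  0.92, -0.79]))
(447.5, 395.3, 5) 96.6 -20 (np.float64(0.622638243135754), array([ 0.76,  0.49,  1.77, -0.36,  0.62, -0.66]))
t 22.08 pos [627.75 -38.65 233.22] rpy [-20.19  -0.48   0.41] j [-0.51  0.77  1.16  1.04  1.89 -0.54] gap 25.245225436336458 F [-0.45 -0.48 -0.09]
SHIFT [-26.98  90.36  40.69] TURN [-24.33 -12.94  21.13]
```

Smooth and well within the joint ranges.

```bash
python3 -m handwheel '[[[-27,90,41,-24.3,-13,21,-0.7],[-27,90,41,-24.3,-13,21,-0.7],[-27,90,41,-24.3,-13,21,-0.7],[-27,90,41,-24.3,-13,21,-0.7],[-27,90,41,-24.3,-13,21,-0.7]]]'; python3 g.py 540 200 240 55 15
```

```text
clock: 22.5
eef_pos: [599.9, 60.8, 241.1]
eef_rot: [-0.791, -0.002, 0.441]
wrist_force: [0.9, -0.4, -1.6]
finger_gap: 24.9
t 22.5 pos [599.86  60.75 241.13] rpy [-45.31  -0.12  25.25] j [-0.23  0.66  1.06  0.62  1.9  -0.61] gap 24.870524229798292 F [ 0.94 -0.36 -1.57]
SHIFT [  5.27 107.35 106.88] TURN [-28.99 -26.03  15.07]
```

```bash
python3 -m handwheel '[[[5,107,107,-29,-26,15,-0.7],[5,107,107,-29,-26,15,-0.7],[5,107,107,-29,-26,15,-0.7],[5,107,107,-29,-26,15,-0.7],[5,107,107,-29,-26,15,-0.7]]]'; python3 g.py 480 320 220 85 -10
```

```text
clock: 22.92
eef_pos: [537.9, 203.8, 240.7]
eef_rot: [-1.235, -0.019, 0.89]
wrist_force: [-0.1, -0.5, -2.0]
finger_gap: 25.2
t 22.92 pos [537.88 203.76 240.73] rpy [-70.78  -1.09  50.99] j [ 0.17  0.45  1.23  0.26  1.67 -0.73] gap 25.161083600053605 F [-0.14 -0.48 -2.  ]
SHIFT [ 53.49  59.42 104.4 ] TURN [-28.02 -34.16   3.82]
```

```bash
python3 -m handwheel '[[[53,59,104,-28,-34,4,-0.7],[53,59,104,-28,-34,4,-0.7],[53,59,104,-28,-34,4,-0.7],[53,59,104,-28,-34,4,-0.7],[53,59,104,-28,-34,4,-0.7]]]'; python3 g.py 447.5 395.3 120 96.6 -20
```

```text
clock: 23.33
eef_pos: [478.2, 321.9, 219.6]
eef_rot: [-1.647, -0.025, 1.372]
wrist_force: [0.6, -0.2, -0.1]
finger_gap: 25.1
t 23.33 pos [478.23 321.93 219.61] rpy [-94.35  -1.42  78.63] j [ 0.55  0.29  1.46 -0.03  1.32 -0.82] gap 25.06812392350439 F [ 0.64 -0.21 -0.13]
SHIFT [63.39 97.54 52.14] TURN [-15.29 -17.91  -2.42]
```

```bash
python3 -m handwheel '[[[63,20,52,-15,-18,-2.4,-0.7],[63,50,52,-15,-18,-2.4,-0.7],[63,80,52,-15,-18,-2.4,-0.7],[63,97,52,-15,-18,-2.4,-0.7],[63,97,52,-15,-18,-2.4,-0.7]]]'; python3 g.py 447.5 395.3 120 96.6 -20; python3 snap.py w18; python3 - <<'E'
from h import *
np.set_printoptions(precision=1,suppress=True)
p,d=imaging.camera("scene"); np.savez("s18.npz",p=p,d=d)
c=cv2.resize(p[150:300,330:490],None,fx=4,fy=4,interpolation=cv2.INTER_CUBIC); cv2.imwrite("pics/s18.png",cv2.convertScaleAbs(c[:,:,::-1],alpha=1.4))
E
```

```text
clock: 23.75
eef_pos: [444.1, 393.8, 115.0]
eef_rot: [-1.909, 0.006, 1.692]
wrist_force: [-1.0, -1.2, -1.9]
finger_gap: 24.8
t 23.75 pos [444.12 393.85 114.96] rpy [-109.36    0.33   96.95] j [ 0.76  0.32  1.71 -0.27  0.86 -0.78] gap 24.778554189180994 F [-0.99 -1.15 -1.9 ]
SHIFT [ 1.   -3.59 -5.01] TURN [-0.64  0.44 -0.19]
```

View pics/w18.png

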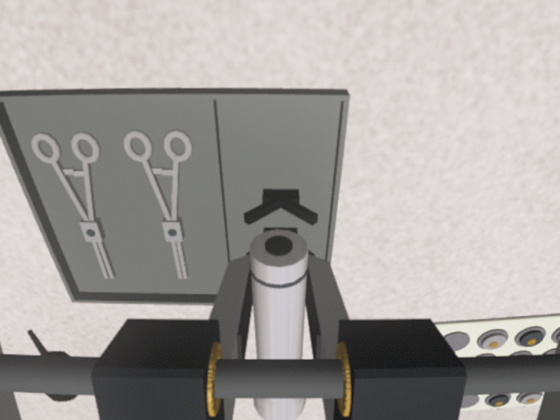

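View pics/s18.png

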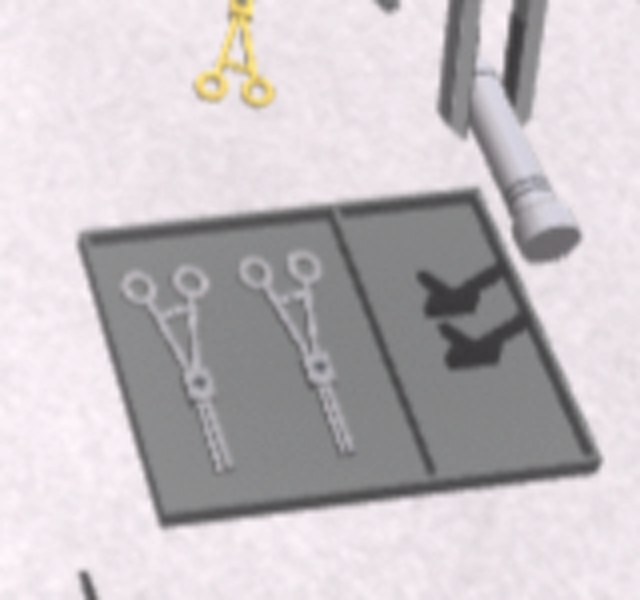

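```bash
cat > ax.py <<'E'
from h import *
import sys
np.set_printoptions(precision=1,suppress=True)
for n,src in ((sys.argv[1],"wrist"),(sys.argv[2],"scene")):
    a=np.load(n+".npz"); st=dict(eef_pos=a['pos'],eef_rot=a['rot']) if src=="wrist" else None
    s=read_state() ; C=cloud(src,a['d'],st)
    L=R.from_euler('z',-6.6,degrees=True).apply((C-[497.5,315.2,0]).reshape(-1,3)); L=L[~np.isnan(L[:,0])]
    zlo=float(sys.argv[3]); k=L[(L[:,1]>66)&(L[:,1]<106)&(L[:,2]>zlo)&(L[:,2]<zlo+75)&(np.abs(L[:,0])<110)]
    for x in range(-90,90,10):
        q=k[(k[:,0]>=x)&(k[:,0]<x+10)]
        if len(q)>15: print(src,x,len(q),"z max",np.percentile(q[:,2],97),"y",np.percentile(q[:,1],[2,98]),"ymid top",np.median(q[q[:,2]>np.percentile(q[:,2],80)][:,1]))
E
python3 ax.py w18 s18 115
```

```text
wrist -90 1920 z max 189.17919686996072 y [ 69.1 103.2] ymid top 86.33214134932273
wrist -80 2693 z max 187.43300926827519 y [ 66.6 105.4] ymid top 96.91290464248704
wrist -70 1852 z max 184.79576453643088 y [ 66.7 105.2] ymid top 84.36264773147204
wrist -60 909 z max 170.21605813648068 y [71.6 96.9] ymid top 84.43716746862759
wrist -50 681 z max 161.72022311902685 y [72.3 96.4] ymid top 84.49111813784025
wrist -40 631 z max 161.48797883335564 y [72.4 96.5] ymid top 84.07454013038318
wrist -30 555 z max 161.177148737304 y [72.6 96.6] ymid top 84.12072810665691
wrist -20 355 z max 160.956459806669 y [72.4 96.9] ymid top 84.66196825069713
wrist -10 46 z max 156.22334125254827 y [72.  97.5] ymid top 93.75722721569095
wrist 20 174 z max 161.8320853212286 y [75.7 93.8] ymid top 84.94483078707255
wrist 30 572 z max 163.95775928240707 y [71.  98.9] ymid top 84.99811013471417
wrist 40 219 z max 163.6803525633423 y [ 68.9 101. ] ymid top 83.53397561226473
scene -70 40 z max 188.4705869260615 y [80.6 99.4] ymid top 97.6224584476662
scene -60 95 z max 189.06507771616847 y [ 66.6 105.4] ymid top
[... 178 characters left out ...]

scene -30 41 z max 165.0656876713919 y [71.6 91.4] ymid top 81.57489017297146
scene -20 44 z max 165.0371864576831 y [71.9 93.9] ymid top 83.11148651106063
scene -10 46 z max 166.66344735215412 y [71.3 95.8] ymid top 84.65412902402403
scene 0 44 z max 164.764345164385 y [72.2 94.2] ymid top 82.86282004598255
scene 10 47 z max 164.74835967379022 y [71.8 93.9] ymid top 83.71997229368333
scene 20 42 z max 165.57366650931016 y [72.1 93.2] ymid top 84.36925879170154
scene 30 34 z max 165.7743347371911 y [68.9 93.8] ymid top 84.99201521627288
scene 40 64 z max 168.75118376592837 y [68.2 96.4] ymid top 86.40278217883512
scene 50 123 z max 167.36039407409748 y [69.8 99.9] ymid top 82.86813115381793
```

The torch is level in the grip and its axis lines up with the V to within 1 mm. I'll lower it.

```bash
python3 g.py 447.5 395.3 30 96.6 -20
```

```text
t 23.85 pos [447.54 394.8  120.91] rpy [-109.61    0.01   96.61] j [ 0.76  0.32  1.7  -0.27  0.86 -0.78] gap 25.069350270933 F [ 0.63  0.57 -0.43]
SHIFT [ 0.51 85.65 30.5 ] TURN [-0.39  0.01 -0.  ]
```

```bash
python3 -m handwheel '[[[0.5,20,7,-0.4,0,0,-0.7],[0.5,45,16,-0.4,0,0,-0.7],[0.5,70,25,-0.4,0,0,-0.7],[0.5,85,30,-0.4,0,0,-0.7],[0.5,85,30,-0.4,0,0,-0.7]]]'; python3 g.py 447.5 395.3 12 96.6 -20
```

```text
clock: 24.27
eef_pos: [448.4, 394.3, 29.6]
eef_rot: [-1.918, 0.001, 1.683]
wrist_force: [-0.5, -0.5, -1.3]
finger_gap: 25.1
t 24.27 pos [448.41 394.28  29.55] rpy [-109.88    0.07   96.42] j [ 0.76  0.45  1.76 -0.34  0.68 -0.69] gap 25.090497456603433 F [-0.51 -0.52 -1.3 ]
SHIFT [ 1.14 16.24  6.71] TURN [-0.12 -0.14 -0.13]
```

```bash
python3 -m handwheel '[[[1.1,5,2,0,0,0,-0.7],[1.1,11,4.5,0,0,0,-0.7],[1.1,16,6.7,0,0,0,-0.7],[1.1,16,6.7,0,0,0,-0.7]]]'; python3 snap.py w19;python3 g.py 447.5 395.3 7 96.6 -20; python3 ax.py w19 s18 30 | grep wrist
```

```text
clock: 24.6
eef_pos: [447.5, 395.1, 12.0]
eef_rot: [-1.918, 0.001, 1.682]
wrist_force: [0.0, 0.9, -1.7]
finger_gap: 25.3
t 24.65 pos [447.57 395.23  12.43] rpy [-109.88    0.07   96.4 ] j [ 0.76  0.48  1.77 -0.35  0.64 -0.66] gap 25.02174757121094 F [-0.7   0.31 -0.57]
SHIFT [0.08 5.08 1.91] TURN [-0.12 -0.16 -0.14]
wrist -90 737 z max 104.42772776187448 y [ 66.6 104. ] ymid top 71.09615034494229
wrist -80 4624 z max 95.44396613640176 y [ 66.9 105.1] ymid top 97.76128947766108
wrist -70 2269 z max 87.97953909342043 y [ 66.8 105.3] ymid top 97.57871178566391
wrist -60 1102 z max 76.06747081034374 y [ 68.3 103.6] ymid top 84.73790536643072
wrist -50 727 z max 58.711284332328695 y [72.6 97.2] ymid top 85.14614021917589
wrist -40 652 z max 58.63968309773701 y [73.  97.1] ymid top 84.63403460003313
wrist -30 593 z max 58.37197180908868 y [70.3 99.3] ymid top 85.06854309272853
wrist -20 513 z max 58.41032328244688 y [70.  99.5] ymid top 85.05465867168441
wrist -10 102 z max 55.28932829367084 y [72.4 97.7] ymid top 77.14768738307811
wrist 10 195 z max 37.91210301586306 y [ 66.3 104.8] ymid top 101.77670780741238
wrist 20 45 z max 58.31465721867761 y [ 68.9 100.3] ymid top 85.45721035769063
wrist 30 590 z max 61.64337234668389 y [71.6 98. ] ymid top 84.26954511076232
wrist 40 326 z max 61.9357732601901 y [ 69.1 100.4] ymid top 84.83469892718664
wrist 50 28 z max 59.064849205386295 y [ 68.6 101. ] ymid top 92.49543540711261
```

View pics/w19.png

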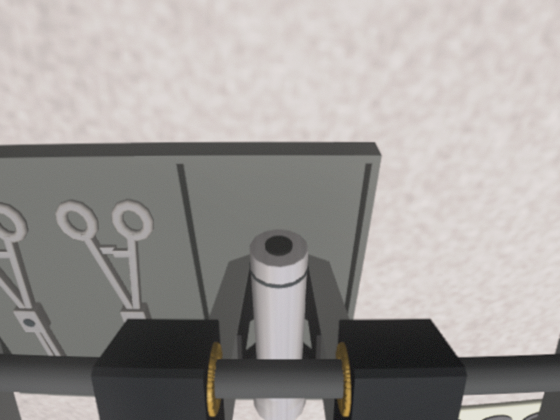

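```bash
python3 -m handwheel '[[[0,2,0.8,0,0,0,-0.7],[0,4.2,1.5,0,0,0,-0.7],[0,5.2,1.9,0,0,0,-0.7],[0,5.2,1.9,0,0,0,-0.7]]]';python3 -m handwheel '[[[0,0.5,0.2,0,0,0,-0.7],[0,1,0.4,0,0,0,-0.7],[0,1,0.4,0,0,0,-0.7]]]'
```

```text
clock: 24.98
eef_pos: [447.5, 395.2, 6.7]
eef_rot: [-1.918, 0.001, 1.683]
wrist_force: [-0.3, -0.2, 0.1]
finger_gap: 25.0
clock: 25.23
eef_pos: [447.4, 395.1, 5.6]
eef_rot: [-1.918, 0.001, 1.683]
wrist_force: [-0.1, -0.1, -0.7]
finger_gap: 25.1
```

```bash
python3 -m handwheel '[[[0,0.4,0.15,0,0,0,-0.7],[0,0.8,0.3,0,0,0,-0.7],[0,0.8,0.3,0,0,0,-0.7]]]'; python3 -m handwheel '[[[0,0.4,0.15,0,0,0,-0.7],[0,0.8,0.3,0,0,0,-0.7],[0,0.8,0.3,0,0,0,-0.7]]]'
```

```text
clock: 25.48
eef_pos: [447.5, 395.3, 4.9]
eef_rot: [-1.918, 0.001, 1.683]
wrist_force: [-0.9, -0.3, -0.1]
finger_gap: 24.8
clock: 25.73
eef_pos: [447.4, 395.4, 4.2]
eef_rot: [-1.918, 0.001, 1.683]
wrist_force: [-3.4, -1.3, 4.3]
finger_gap: 25.0
```

```bash
python3 -m handwheel '[[[0,0,0,0,0,0,-0.42],[0,0,0,0,0,0,-0.38],[0,0,0,0,0,0,-0.3],[0,0,0,0,0,0,-0.2],[0,0,0,0,0,0,-0.1]]]' ; python3 -m handwheel '[[[0,-15,0,0,0,0,0],[0,-40,0,0,0,0,0],[0,-75,0,0,0,0,0],[0,-110,0,0,0,0,0],[0,-140,0,0,0,0,0]]]'; python3 snap.py w20
```

```text
clock: 26.15
eef_pos: [447.5, 395.3, 4.1]
eef_rot: [-1.918, 0.001, 1.683]
wrist_force: [-0.9, -0.1, 0.3]
finger_gap: 40.6
clock: 26.57
eef_pos: [399.5, 390.1, 137.7]
eef_rot: [-1.918, 0.001, 1.683]
wrist_force: [-0.9, -0.0, 0.9]
finger_gap: 47.0
```

View pics/w20.png

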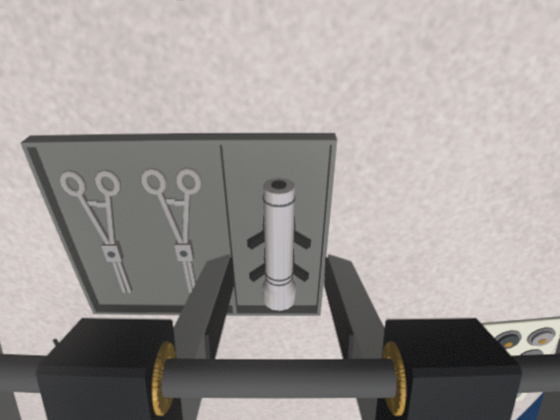

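The torch lies in both saddles, with its head at (280,292) outside the near saddle. I'll back off and run a final overview.

```bash
python3 -m handwheel '[[[50,-40,40,0,0,0,0],[50,-40,40,0,0,0,0],[50,-40,40,0,0,0,0],[50,-40,40,0,0,0,0],[50,-40,40,0,0,0,0]]]'; python3 - <<'E'
from h import *
for n in("scene","top"):
    p,d=imaging.camera(n); np.savez(n+"9.npz",p=p,d=d); cv2.imwrite(f"pics/{n}9.png",p[:,:,::-1])
E
python3 ax.py w20 scene9 22 ; python3 bl.py scene9 100 480 140 350 2 f9
python3 - <<'E'
from h import *
np.set_printoptions(precision=1,suppress=True)
# forceps heights / jaw checks
for n,y0 in(("w13",(-390,-250)),("w9",(190,330))):
    a=np.load(n+".npz"); st=dict(eef_pos=a['pos'],eef_rot=a['rot']); C=cloud("wrist",a['d'],st)
    m=(C[...,1]>y0[0])&(C[...,1]<y0[1])&(C[...,0]>425)&(C[...,0]<600)&(C[...,2]<40)
    print(n,np.percentile(C[m][:,2],[2,50,90,98,99.5]))
a=np.load("w13.npz"); st=dict(eef_pos=a['pos'],eef_rot=a['rot'])
q=onplane("wrist",[(278,202),(281,138),(252,144)],10,st); print("B jaw",np.degrees(np.arctan2((q[2]-q[0])[1],(q[2]-q[0])[0])-np.arctan2((q[1]-q[0])[1],(q[1]-q[0])[0])))
E
```

```text
clock: 27.03
eef_pos: [343.3, 435.2, 166.5]
eef_rot: [-1.923, -0.003, 1.684]
wrist_force: [0.2, -0.6, -0.3]
finger_gap: 46.8
wrist -80 667 z max 51.294655619315016 y [73.6 96.7] ymid top 85.55950529106973
wrist -70 325 z max 51.71953910979556 y [73.1 97.6] ymid top 84.73537978559281
wrist -60 305 z max 51.48503885510414 y [73.2 97. ] ymid top 85.49209718706064
wrist -50 279 z max 51.707511986811646 y [72.9 97.2] ymid top 85.46442861579108
wrist -40 280 z max 51.742494194659216 y [72.7 97.4] ymid top 83.79291240302763
wrist -30 388 z max 51.42492736279855 y [ 66.8 105.5] ymid top 84.55012688886058
wrist -20 308 z max 51.57823167606848 y [ 67.7 104.8] ymid top 85.35662428811833
wrist -10 229 z max 51.66687947916189 y [72.8 97. ] ymid top 85.3336271292803
wrist 0 219 z max 51.65349127909566 y [72.6 97.2] ymid top 84.39560950022384
wrist 10 340 z max 51.778613646420034 y [ 66.4 105.2] ymid top 85.25598759469247
wrist 20 256 z max 52.00014229326082 y [ 67.1 104.1] ymid top 84.32792290100392
wrist 30 396 z max 55.01322392300764 y [ 68.8 100.6] ymid top 84.25436289885364
wrist 40 231 z max 
[... 618 characters left out ...]
9 z max 50.699387107933006 y [ 67.6 105.1] ymid top 84.2627348468911
scene -10 39 z max 51.107234538536105 y [71.4 97.7] ymid top 85.91554215518993
scene 0 36 z max 51.60550927163617 y [71.7 93.1] ymid top 81.29183576074671
scene 10 43 z max 51.04259367610835 y [ 71.8 103.5] ymid top 81.02940456841912
scene 20 61 z max 53.190371487866855 y [ 67.1 105.6] ymid top 82.49566083924512
scene 30 29 z max 54.695198766136784 y [70.  91.3] ymid top 83.27010429110223
scene 40 54 z max 55.39956424904162 y [68.2 96.9] ymid top 82.98559855423906
scene 50 110 z max 54.73690413648474 y [ 69. 100.] ymid top 85.84114306618913
w13 [ 2.1  3.7  5.3 10.6 13. ]
w9 [ 2.2  3.9  9.8 13.7 15.9]
B jaw 26.21744451645641
```

View pics/f9.png

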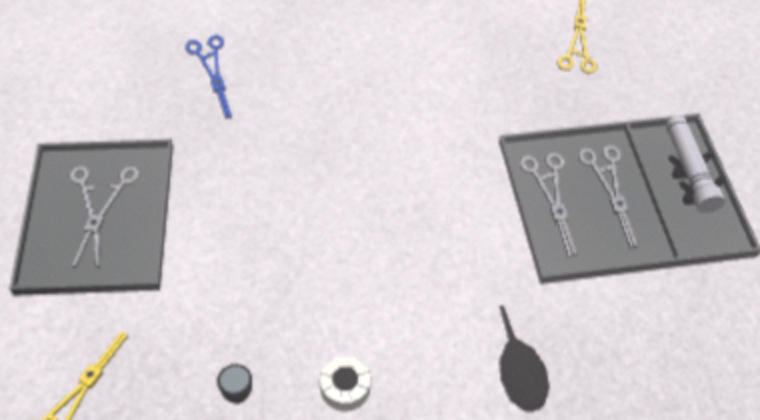

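The final view shows two shut forceps in the bay, the open one in the repair tray and the torch level in the cradle (top at 51.6 mm, against 51 expected). The blower, holder, loupe and look-alikes are all in place.

```bash
python3 -c "
from cell import order; print(order.sign_off())"
```

```text
the job is handed in; nothing more can be done
None
```

The tray is packed and handed in at about 27 s on the robot's clock. The two shut steel forceps lie flat in the tool tray's bay and the open pair lies flat in the repair tray. The torch is on its side in the cradle, lens end away from the robot. Each item was lowered until the wrist felt 4–7 N of contact, then released.

**Last checks:**
- **Torch:** it lies level in both saddles, with its axis about 38.5 mm above the bench (38 expected).
- **Jaws:** the open pair's tip angle measured 26.2° after placing and 26.1° before. The shut pairs still look shut by eye; I did not measure them.
- **Left alone:** the blower, holder, loupe and the blue and yellow look-alikes appear undisturbed in the final picture.

**Disagreement with the description:** the fingertips were about 19 mm behind the reported TCP, not 8 mm ahead of it. The wrist depth and the scene camera both showed this, so I corrected every grasp for it.

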